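# Restock the glass cheese case, older box first

## Robot

A 7-joint arm with a two-finger parallel gripper is mounted at the origin on the work surface. World frame = base frame: x ahead of the robot, y to its left, z up, the work surface at z = 0. Lengths are in m, angles in rad, forces in N, time in s.
With the tool pointing down it reaches from about 0.425 to 0.925 m from the base axis. Payload 6.8 kg.
Tool frame: the origin (TCP) lies at the very end of the fingers, on their centre line; the grasp point (between the pads) lies 19 mm behind it (r.hold_point_z is the distance from the TCP to the grasp point, in m); y points along the fingers, z is the direction in which the jaws open and shut, and the axes are right-handed (so a half turn about y gives the same grasp; the last joint's range is limited). The gripper opens to 85 mm and grips with 20 to 120 N. Pads are 22 mm wide; open, the fingers measure 114 mm over their backs; the gripper's body (76 mm by 85 mm) begins 54 mm behind the grasp point. The pads swing forward as they close: fully open they stand 13 mm farther back than shut.
Start: joints at [-1.419, 0.477, 0.022, 1.555, -0.011, 1.109, -0.083], TCP at [0.173, 0.652, 0.231] pointing down, gripper open.
Joint ranges: [-2.96, 2.96], [-0.34, 2.1], [-1.41, 1.46], [0.24, 2.44], [-1.37, 4.51], [0.17, 1.92], [-2.96, 2.96]. Speed limits (rad/s): [2.39, 2.39, 3.14, 3.14, 3.14, 3.14, 3.14].

## Interface

Orientations are given as a rotation vector (axis times angle).
In Python, from bench import r gives the robot as it stands.
- The arm moves only by the tool send_rows, never from a script. Its argument "rows" is text: rows parted by semicolons, each of 6 numbers parted by spaces: the shift along the world's x, y, z in m, then the turn, a rotation vector about the world's x, y, z in rad. A call has 1 to 20 rows; each row shifts and turns the commanded pose from where the row before left it; what a row does not reach is not made up. A row lasts 1/10 s, in which the tool goes at most 50 mm and 8.59 degrees, less where a joint would pass 70% of its speed; a pose out of reach is approached as far as the arm can. A call is refused whole if a number of a shift passes 0.05 or a number of a turn 0.15, either way. A call with a gripper value outside its range is refused whole. "grip" is the finger opening in m, from 0 to 0.0854, set as the call begins (left out, the last holds). The fingers move at their own pace and stop on an object; "grip_force" is the grip in N (left out, the last holds). Time passes only in rows, so rows that do not move let the fingers close. It gives the time, the measured TCP pose, the force and the opening at its end, in the units of the state.
- r.get_obs(): the state, without advancing time (a new reading comes with each control period).
- r.grab_frame(name): name is "scene" or "top" or "wrist"; returns a dict with "pixels" (420x560x3 uint8, red, green, blue), "intrinsics" (3x3 intrinsics, pixels), "position" and "orientation" of the camera in the world. Camera axes: x right, y up, looking along -z (the intrinsics and any distortion apply to the point x, -y, -z); pixel columns grow to the right and rows downward; lengths in m; the calibration is good to about 2 mm. A picture is of the moment at which its call begins. There is no depth.
- r.hand_in(): hands the job in, once; it reports no verdict.
The state is a dict: "clock": time; "joints": joint angles; "qvel": joint speeds; "tau": joint torques, N m; "tcp_pos": TCP position; "orientation": TCP orientation; "contact_force": force on the tool from outside, world axes, zero at the start; "moment": the same for the moment, N m; "grip_width": finger opening in m.
Only numpy, scipy, OpenCV 4.12 (cv2) and the standard library are available. Lean on these libraries where they do the work, as an engineer would, in place of code of your own. Each camera call takes 0.05 s, during which the arm holds its last target.

## Task

Restock the small glass display case, older stock first. First, while the new boxed cheese is still on the counter, slide the boxed cheese that is already in the case along the deck until it rests against the glass end pane nearest the scale; then push the new box from the counter up the bevelled lip into the space freed beside it, so that it drops in behind the lip and lies flat on the deck. Slide the boxes rather than lifting them, do not knock the glass shelf above, and leave everything else where it stands.

Things in the scene. Friction and masses are not known exactly. Their poses are not given: they have to be found in the camera images.
- case: Fixed countertop glass display case. Origin: counter level, middle of its deck; z up, +x to the customer (away from the robot), y along the case; may be turned a little. Steel deck, its top 4 mm above the counter: a lane 125 mm deep (x -62.5 to +62.5) and 280 long (y -140 to +140), for two boxes side by side. Beyond the lane a step 24 mm high above the counter (face at x +62.5) carries small cheeses.
- lip (a point): Middle of the crest of the case's aluminium lip, which runs along the whole open staff side. In the case's frame: bevel rising from counter level at x -110.5 mm to 12 mm high at x -70.5, flat crest to x -62.5, then straight down 8 mm to the deck. Axes as the case.
- end_left (a point): Middle of the foot of the left glass end pane's inner face (case y +140 mm, deck level). The pane is 145 mm high and runs from case x -47 to x +175. Axes as the case.
- end_right (a point): The same for the right end pane (case y -140 mm).
- shelf: Fixed glass shelf on top of the case with an aluminium edge towards the staff; origin and axes are the case's own. It covers case x -53 to +170 mm, y -148 to +148; underside 145 mm above the counter (edge 142), top 154. A tool pointing straight down cannot reach the deck under it: lean the tool back towards the robot, 30 to 50 degrees from vertical, tip foremost.
- old_box: The older cheese, in the case: round thin-wood box with a lid, 112 mm across, 38 mm high, 260 to 420 g (too wide to grip). Origin: centre of its underside, z up. It starts about half way along the deck; the second box fits on neither side of it. It slides easily on the deck; pushed at its side, level with its centre, it runs straight along the lane. Resting against an end pane its origin is at y +84 or -84 mm in the case's frame.
- new_box: The new cheese, a box of the same size, on the counter in front of the lip (staff side). Origin: centre of its underside, z up. Bottom edge bevelled 4 mm. It slides on counter and bevel.
- scale: Fixed low bench scale, 270 mm deep, 250 mm wide, 78 mm high, with a read-out on a short column (to 203 mm high) at its far edge, beside the case, on the left or on the right. Origin: centre of its underside. It shows which end the older box goes to.
- crate: Fixed open wooden delivery crate with small cheeses, 270 x 250 x 75 mm, beside the case on the side where the scale is not. Origin: centre of its underside.
- knife: Bystander: cheese knife lying on the counter, 240 mm long, 20 mm high, to the right of the new box, blade ahead. Origin: under its middle, x along the blade.
- ticket: Bystander: blank price ticket in a wooden foot, 60 mm wide, 54 mm high, beside the case. Origin: centre of its underside.
- crottin: Bystander: small round cheese, 52 mm across, 32 mm high, beside the case. Origin: centre of its underside.
- chutney: Bystander: jar with steel lid, 68 mm across, 88 mm high. Origin: centre of its underside.
- tomme: Bystander: bare round cheese, 96 mm across, 50 mm high. Origin: centre of its underside.
- honey: Bystander: jar with wooden lid, 60 mm across, 75 mm high. Origin: centre of its underside.
There are look-alikes about, which are no part of the job. What is shaped like the new_box but black is not meant. Leave any pink look-alike of the old_box alone.

How it is judged:
By the outcome, as a careful person would: the job done as asked, in the order asked, and still so for the second after the job is handed in, with the robot touching nothing.
It also fails if it takes over 59 s, if anything falls off the work surface, if the arm or the gripper's body presses on something with over 40 N, if the wrist force passes 120 N, or if a joint passes its speed limit or range.

## Working session

There is one attempt and no reset: what is moved stays moved. The work goes in short steps, Python scripts to look and compute and a tool call to move; the robot and the scene stay as the last step left them, time stands still between calls to the robot, and variables do not carry over. Pictures are saved under pics/ and viewed, and the job is handed in when it is done.

Besides the shell and the picture viewer there is one more tool, called after "Request:" by a JSON object that holds its "op" and its "data". send_rows: Moves the arm, as the interface text tells. Its arguments: {"type":"object","properties":{"rows":{"type":"string"},"grip":{"type":"number"},"grip_force":{"type":"number"}},"required":["rows"]}

```bash
mkdir -p pics; ls; cat > h.py <<'E'
import numpy as np,cv2,pickle
from bench import r
def snap(n,tag):
    f=r.grab_frame(n); pickle.dump(f,open(f'pics/{n}_{tag}.pkl','wb'))
    cv2.imwrite(f'pics/{n}_{tag}.png',cv2.cvtColor(f['pixels'],cv2.COLOR_RGB2BGR)); return f
def load(n,tag): return pickle.load(open(f'pics/{n}_{tag}.pkl','rb'))
def R(f):
    o=np.array(f['orientation'],float)
    return o if o.shape==(3,3) else cv2.Rodrigues(o)[0]
def ray(f,u,v):
    K=np.array(f['intrinsics']); d=np.linalg.inv(K)@[u,v,1]
    return np.array(f['position']),R(f)@np.array([d[0],-d[1],-d[2]])
def onz(f,u,v,z):
    p,d=ray(f,u,v); return p+d*(z-p[2])/d[2]
def proj(f,P):
    c=R(f).T@(np.array(P)-f['position']); K=np.array(f['intrinsics'])
    q=K@[c[0],-c[1],-c[2]]; return q[:2]/q[2]
E
python3 - <<'E'
from h import *
for n in("scene","top","wrist"):
    f=snap(n,'0'); print(n,f.keys(),f['position'],f['orientation'],f['intrinsics'])
print(r.get_obs())
E
```

```text
pics
scene dict_keys(['pixels', 'intrinsics', 'position', 'orientation']) [0.83091655 0.05232081 1.18506935] [0.23821323 0.26512831 1.61998339] [[409.49243916   0.         281.68911307]
 [  0.         409.49243916 205.46561638]
 [  0.           0.           1.        ]]
top dict_keys(['pixels', 'intrinsics', 'position', 'orientation']) [ 0.32164393 -0.00664616  1.25818478] [ 0.10087327 -0.06742836 -1.56709756] [[492.34456974   0.         271.41149782]
 [  0.         492.34456974 202.69545187]
 [  0.           0.           1.        ]]
wrist dict_keys(['pixels', 'intrinsics', 'position', 'orientation']) [0.0930336 0.6736535 0.3732284] [-0.27803449 -0.21232373  1.2989327 ] [[290.90908493   0.         276.76876999]
 [  0.         290.90908493 203.18011427]
 [  0.           0.           1.        ]]
{'clock': 0.15, 'joints': array([-1.41910284,  0.47766544,  0.02238032,  1.55615439, -0.01147876,
        1.10931463, -0.08307662]), 'qvel': array([-1.26057583e-03, -3.47170361e-03, -2.83017627e-04, -2.65655068e-03,
        2.87903191e-04, -2.68556279e-06,  1.13799362e-03]), 'tau': array([ 2.85638562e-03, -5.96923470e+01,  1.61013935e+00, -2.81487858e+01,
        1.25964891e-02,  6.50020695e-03,  1.34389796e-05]), 'tcp_pos': array([0.17331401, 0.65192629, 0.23054224]), 'orientation': array([-1.56257394,  0.20399902, -0.20392162]), 'contact_force': array([-0.71148221,  0.19122941, -0.45855625]), 'moment': array([-0.01657352, -0.02908229,  0.02926299]), 'grip_width': 0.08518838499921863}
```

View pics/scene_0.png

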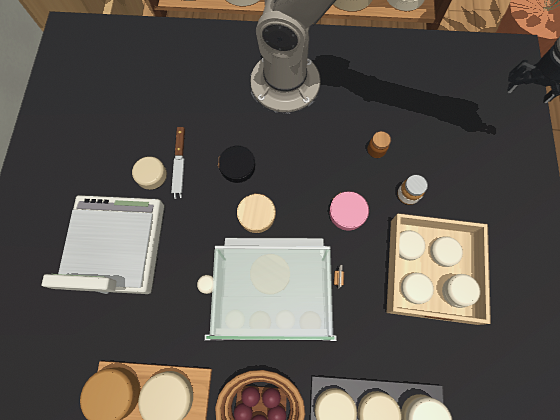

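View pics/top_0.png

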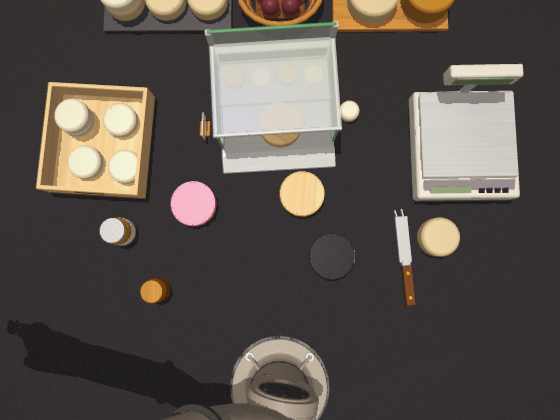

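View pics/wrist_0.png

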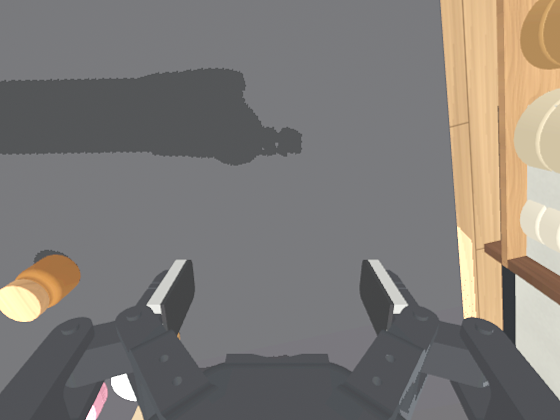

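The scale (top, ~(465,145)) is on the right (−y), so the old box must go to case y −84. Next I enlarge the views to measure.

```bash
python3 - <<'E'
import cv2,numpy as np
a=cv2.imread('pics/top_0.png'); cv2.imwrite('pics/top_c.png',cv2.resize(a[10:230,170:370],None,fx=3,fy=2.7,interpolation=cv2.INTER_CUBIC)[:600])
a=cv2.imread('pics/scene_0.png'); cv2.imwrite('pics/scene_c.png',cv2.resize(a[150:350,190:390],None,fx=3,fy=3,interpolation=cv2.INTER_CUBIC))
E
```

```text
(no output)
```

View pics/top_c.png

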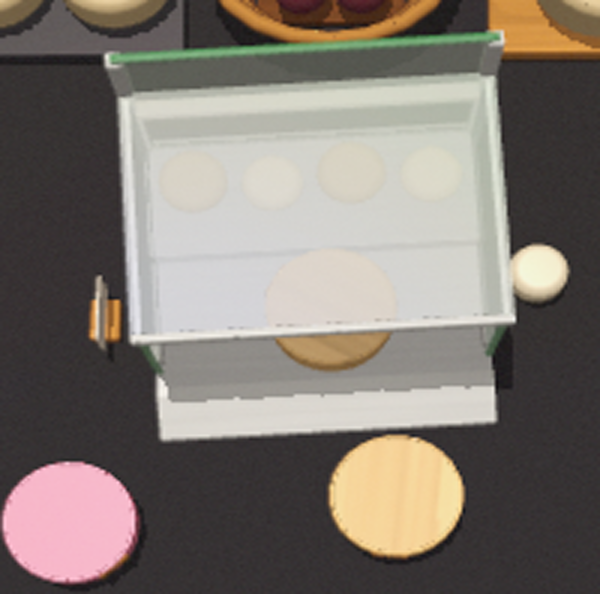

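View pics/scene_c.png

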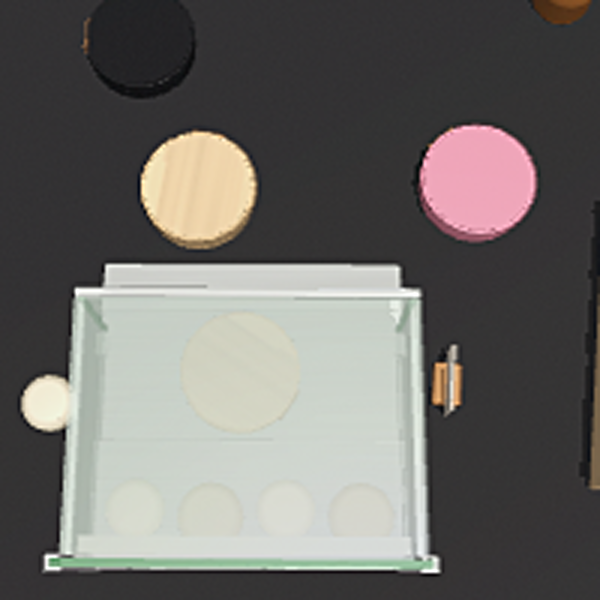

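Candidates in top: wood box (302,193) in front of the lip = new_box; black (332,257) and pink (193,204) are the look-alikes to leave; old_box is the wood disc (281,124) behind the glass. Now measuring.

```bash
python3 - <<'E'
from h import *
T=load('top','0');S=load('scene','0')
c=lambda u,v:(u/3+170,v/2.7+10)
print('lip foot',onz(T,*c(161,440),0),onz(T,*c(497,420),0))
print('shelf front',onz(T,*c(133,341),.154),onz(T,*c(513,321),.154))
cs=lambda u,v:(u/3+190,v/3+150)
print('S lip foot',onz(S,*cs(106,264),0),onz(S,*cs(400,266),0))
print('S shelf front',onz(S,*cs(76,290),.154),onz(S,*cs(420,291),.154))
print('back',onz(S,*cs(50,565),.154),onz(S,*cs(435,570),.154))
# boxes: disc tops
for f,n in((T,'top'),(S,'scene')):
    hsv=cv2.cvtColor(f['pixels'],cv2.COLOR_RGB2HSV)
    m=cv2.inRange(hsv,(8,60,120),(28,200,255))
    k,l,st,ce=cv2.connectedComponentsWithStats(m)
    for i in range(1,k):
        if 600<st[i,4]<3000:
            print(n,st[i],ce[i],onz(f,*ce[i],.038))
print('old T',onz(T,*c(332,309),.042),'old S',onz(S,*cs(241,372),.042))
print('new T',onz(T,*c(397,496),.038),'new S',onz(S,*cs(198.5,187),.038))
E
```

```text
lip foot [0.53444872 0.14446972 0.        ] [ 0.55370168 -0.14541679  0.        ]
shelf front [0.59360629 0.14859721 0.154     ] [ 0.61028826 -0.14151106  0.154     ]
S lip foot [ 0.55405287 -0.14157289  0.        ] [0.53751935 0.14897526 0.        ]
S shelf front [ 0.6144018  -0.13956114  0.154     ] [0.59645976 0.15419473 0.154     ]
back [ 0.83852361 -0.13433079  0.154     ] [0.82221913 0.1725842  0.154     ]
top [238   0  84  26 724] [278.74309392  12.79005525] [0.94960414 0.00206492 0.038     ]
top [ 333    0  115   30 2174] [378.88776449  16.0975161 ] [ 0.93861833 -0.25697204  0.038     ]
top [ 280  171   45   46 1609] [301.61404599 193.17837166] [ 0.47687171 -0.05572314  0.038     ]
top [ 418  217   42   39 1273] [438.91044776 236.23723488] [ 0.37037564 -0.39238302  0.038     ]
scene [158   0 107  11 761] [210.53876478   4.50854139] [-0.2736421  -0.27891509  0.038     ]
scene [ 325    0  110   19 1293] [377.50657386   8.93194122] [-0.28875703  0.30705451  0.038     ]
scene [444   0  53  32 968] [470.72417355  12.34297521] [-0.29298427  0.63002131  0.038     ]
scene [ 495    0   65   39 1665] [533.87927928  16.18498498] [-0.28917152  0.8461304   0.038     ]
scene [132 157  34  32 768] [148.56770833 172.171875  ] [ 0.37365807 -0.39052757  0.038     ]
scene [ 237  194   39   39 1165] [255.90042918 212.7055794 ] [ 0.48144696 -0.05403469  0.038     ]
scene [215 370  90  50 833] [257.19327731 390.31332533] [ 0.95713264 -0.01010193  0.038     ]
old T [ 0.6514135  -0.00328017  0.042     ] old S [0.65826371 0.00168856 0.042     ]
new T [ 0.47555161 -0.05751112  0.038     ] new S [ 0.48025794 -0.05335191  0.038     ]
```

```bash
cat >> h.py <<'E'
from scipy.spatial.transform import Rotation as Ro
A=0.061; O=np.array([.656,.0085]); X=np.array([np.cos(A),np.sin(A)]); Y=np.array([-np.sin(A),np.cos(A)])
def W(x,y): return O+x*X+y*Y
def C(p): d=np.array(p[:2])-O; return np.array([d@X,d@Y])
def tgt(th,sgn=1,yaw=0):
    xc=np.array([np.cos(A+yaw),np.sin(A+yaw),0]); yc=np.array([-np.sin(A+yaw),np.cos(A+yaw),0])
    y=np.sin(th)*xc-np.cos(th)*np.array([0,0,1]); z=sgn*yc; x=np.cross(y,z)
    return Ro.from_matrix(np.stack([x,y,z],1))
def st():
    o=r.get_obs(); return o,Ro.from_rotvec(o['orientation'])
def plan(pos,rot):
    o,q=st(); d=np.array(pos)-o['tcp_pos']; t=(rot*q.inv()).as_rotvec() if rot is not None else np.zeros(3)
    n=max(np.abs(d).max()/.05, np.linalg.norm(t)/.149, np.abs(t).max()/.15)
    print('shift',d.round(4),'turn',t.round(3),'minrows',n.round(1))
E
python3 - <<'E'
from h import *
o,q=st(); print(q.as_matrix().round(2))
T=load('top','0');S=load('scene','0')
for n,u,v,z in(('pink',193.5,203,.038),('black',332,256,.038),('tomme',439,237,.05),('knife tip',402,212,.01)): p=onz(T,u,v,z); print(n,p,C(p))
for s in(1,-1):
  for dist in(0,.14):
    th=np.radians(45); p=W(.012-dist*np.sin(th),.075); plan([*p,.016+dist*np.cos(th)],tgt(th,s)); print(p,.016+dist*np.cos(th))
E
```

```text
[[ 0.97 -0.    0.26]
 [-0.26 -0.    0.97]
 [ 0.   -1.   -0.  ]]
pink [0.45199091 0.21451086 0.038     ] [-0.19107078  0.21806453]
black [ 0.32126702 -0.12980126  0.038     ] [-0.34254155 -0.11763798]
tomme [ 0.36804395 -0.38874463  0.05      ] [-0.31163737 -0.37895136]
knife tip [ 0.4325339  -0.31048415  0.01      ] [-0.24249643 -0.30476789]
shift [ 0.4901 -0.5678 -0.2145] turn [-0.077 -0.785  0.305] minrows 11.4
[0.66340552 0.08409205] 0.016
shift [ 0.3913 -0.5739 -0.1155] turn [-0.077 -0.785  0.305] minrows 11.5
[0.56459469 0.0780571 ] 0.11499494936611666
shift [ 0.4901 -0.5678 -0.2145] turn [ 1.096 -0.111 -2.624] minrows 19.1
[0.66340552 0.08409205] 0.016
shift [ 0.3913 -0.5739 -0.1155] turn [ 1.096 -0.111 -2.624] minrows 19.1
[0.56459469 0.0780571 ] 0.11499494936611666
```

Request:
{"op": "send_rows", "data": {"rows": "0.0164 -0.0287 0 -0.0039 -0.0393 0.0153;0.0164 -0.0287 0 -0.0039 -0.0393 0.0153;0.0164 -0.0287 0 -0.0039 -0.0393 0.0153;0.0164 -0.0287 0 -0.0039 -0.0393 0.0153;0.0164 -0.0287 0 -0.0039 -0.0393 0.0153;0.0164 -0.0287 0 -0.0039 -0.0393 0.0153;0.0164 -0.0287 0 -0.0039 -0.0393 0.0153;0.0164 -0.0287 0 -0.0039 -0.0393 0.0153;0.0164 -0.0287 0 -0.0039 -0.0393 0.0153;0.0164 -0.0287 0 -0.0039 -0.0393 0.0153;0.0164 -0.0287 0 -0.0039 -0.0393 0.0153;0.0164 -0.0287 0 -0.0039 -0.0393 0.0153;0.0164 -0.0287 0 -0.0039 -0.0393 0.0153;0.0164 -0.0287 0 -0.0039 -0.0393 0.0153;0.0164 -0.0287 0 -0.0039 -0.0393 0.0153;0.0164 -0.0287 0 -0.0039 -0.0393 0.0153;0.0164 -0.0287 0 -0.0039 -0.0393 0.0153;0.0164 -0.0287 0 -0.0039 -0.0393 0.0153;0.0164 -0.0287 0 -0.0039 -0.0393 0.0153;0.0164 -0.0287 0 -0.0039 -0.0393 0.0153", "grip": 0}}

```text
clock: 2.15
tcp_pos: [0.46, 0.159, 0.237]
orientation: [-1.482, -0.547, -0.532]
contact_force: [0.8, -0.1, 0.1]
grip_width: 0.0003
```

```bash
python3 - <<'E'
from h import *
th=np.radians(45)
for dist in(.14,0): p=W(.012-dist*np.sin(th),.075); plan([*p,.016+dist*np.cos(th)],tgt(th))
o,q=st(); print(o['joints'].round(2),o['tcp_pos'],o['grip_width'],o['clock'],o['contact_force'])
snap('wrist','1');snap('scene','1')
E
```

```text
shift [ 0.1046 -0.0809 -0.122 ] turn [-0.012 -0.094  0.045] minrows 2.4
shift [ 0.2034 -0.0749 -0.221 ] turn [-0.012 -0.094  0.045] minrows 4.4
[-0.49 -0.06 -0.25  2.43  1.13  0.46 -0.13] [0.46003169 0.15897412 0.23700186] 0.00026813235303744284 2.15 [ 0.84376537 -0.09431173  0.09916779]
```

View pics/scene_1.png

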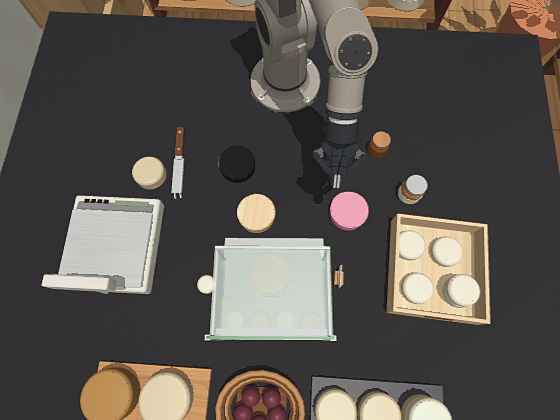

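View pics/wrist_1.png

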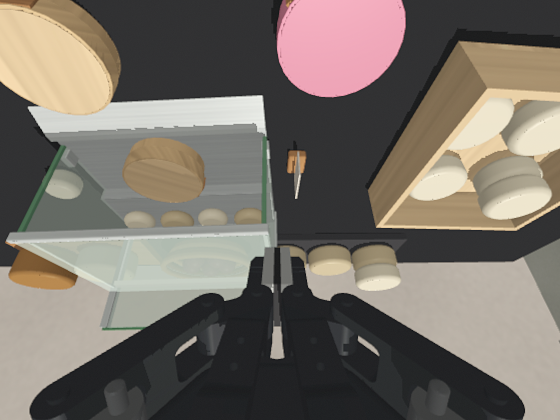

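```bash
python3 - <<'E'
from h import *
T=snap('top','1')
a=cv2.imread('pics/scene_1.png')[80:230,260:430]; b=cv2.imread('pics/top_1.png')[150:420,140:400]
cv2.imwrite('pics/c1.png',np.hstack([cv2.resize(a,(400,353),interpolation=2),cv2.resize(b,(340,353),interpolation=2)]))
w=load('wrist','1'); o,q=st(); print('cam in tool', q.inv().apply(w['position']-o['tcp_pos']))
S=load('scene','1'); print('cam px scene',proj(S,w['position']),'tcp',proj(S,o['tcp_pos']))
E
```

```text
cam in tool [-0.08296495 -0.14366929  0.00186876]
cam px scene [340.19334681 118.55348947] tcp [336.0891501  185.99294606]
```

View pics/c1.png

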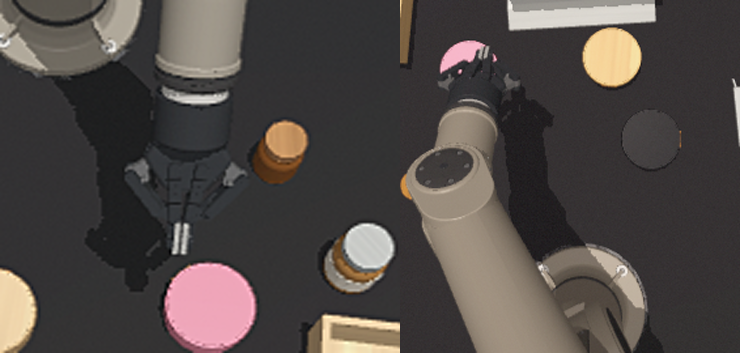

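```bash
python3 - <<'E'
from h import *
th=np.radians(47)
for dist in(.16,.08,0): p=W(.002-dist*np.sin(th),.068); print(p,.016+dist*np.cos(th));plan([*p,.016+dist*np.cos(th)],tgt(th))
E
```

```text
[0.5370519  0.06936186] 0.12511973760999975
shift [ 0.0766 -0.0873 -0.1116] turn [-0.011 -0.13   0.05 ] minrows 2.2
[0.59545138 0.07292866] 0.07055986880499987
shift [ 0.135  -0.0837 -0.1661] turn [-0.011 -0.13   0.05 ] minrows 3.3
[0.65385085 0.07649545] 0.016
shift [ 0.1934 -0.0802 -0.2207] turn [-0.011 -0.13   0.05 ] minrows 4.4
```

Request:
{"op": "send_rows", "data": {"rows": "0.005 -0.0218 0 -0.0027 -0.0325 0.0125;0.005 -0.0218 0 -0.0027 -0.0325 0.0125;0.005 -0.0218 0 -0.0027 -0.0325 0.0125;0.005 -0.0218 0 -0.0027 -0.0325 0.0125;0.0095 0 -0.0186 0 0 0;0.0095 0 -0.0186 0 0 0;0.0095 0 -0.0186 0 0 0;0.0095 0 -0.0186 0 0 0;0.0095 0 -0.0186 0 0 0;0.0095 0 -0.0186 0 0 0;0 0 0 0 0 0"}}

```text
clock: 3.4
tcp_pos: [0.5244, 0.1385, 0.1312]
orientation: [-1.463, -0.585, -0.557]
contact_force: [-0.8, 0.4, -0.5]
grip_width: 0.0002
```

```bash
python3 - <<'E'
from h import *
th=np.radians(47)
for dist in(.16,.08,0): p=W(.002-dist*np.sin(th),.068); plan([*p,.016+dist*np.cos(th)],tgt(th))
snap('scene','2');w=snap('wrist','2');
E
```

```text
shift [ 0.0126 -0.0691 -0.006 ] turn [-0.018 -0.087  0.033] minrows 1.4
shift [ 0.071  -0.0655 -0.0606] turn [-0.018 -0.087  0.033] minrows 1.4
shift [ 0.1294 -0.062  -0.1152] turn [-0.018 -0.087  0.033] minrows 2.6
```

View pics/wrist_2.png

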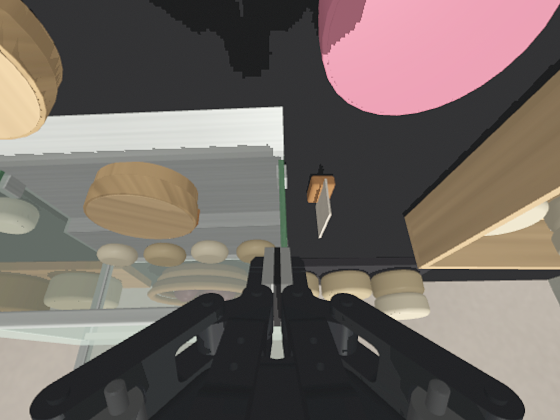

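View pics/scene_2.png

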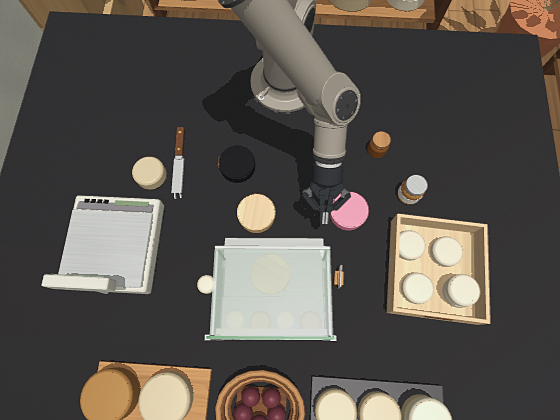

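Request:
{"op": "send_rows", "data": {"rows": "0.002 -0.012 0 -0.003 -0.0145 0.0055;0.002 -0.012 0 -0.003 -0.0145 0.0055;0.002 -0.012 0 -0.003 -0.0145 0.0055;0.002 -0.012 0 -0.003 -0.0145 0.0055;0.002 -0.012 0 -0.003 -0.0145 0.0055;0.002 -0.01 -0.006 -0.003 -0.0145 0.0055;0 0 0 0 0 0"}}

```text
clock: 4.2
tcp_pos: [0.5559, 0.0733, 0.1311]
orientation: [-1.46, -0.671, -0.585]
contact_force: [-0.2, 1.2, 0.7]
grip_width: -0.0001
```

```bash
python3 - <<'E'
from h import *
th=np.radians(47)
for dist in(.16,.08,0): p=W(.002-dist*np.sin(th),.068); plan([*p,.016+dist*np.cos(th)],tgt(th))
print(r.get_obs()['joints'].round(2))
E
```

```text
shift [-0.0188 -0.004  -0.006 ] turn [ 0.006 -0.014  0.004] minrows 0.4
shift [ 0.0396 -0.0004 -0.0605] turn [ 0.006 -0.014  0.004] minrows 1.2
shift [ 0.098   0.0032 -0.1151] turn [ 0.006 -0.014  0.004] minrows 2.3
[ 0.77  0.79 -1.41  2.44  2.08  1.01 -0.4 ]
```

Request:
{"op": "send_rows", "data": {"rows": "0 0 -0.012 0 0 0;0 0 -0.012 0.002 -0.005 0.002;0.01 0 -0.0093 0.002 -0.005 0.002;0.01 0 -0.0093 0.002 -0.004 0;0.01 0 -0.0093 0 0 0;0.01 0 -0.0093 0 0 0;0 0 0 0 0 0"}}

```text
clock: 4.9
tcp_pos: [0.6017, 0.0754, 0.0704]
orientation: [-1.449, -0.68, -0.592]
contact_force: [-0.8, -0.7, -0.0]
grip_width: -0.0001
```

```bash
python3 - <<'E'
from h import *
th=np.radians(47)
for dist in(.08,0): p=W(.002-dist*np.sin(th),.068); plan([*p,.016+dist*np.cos(th)],tgt(th))
o=r.get_obs();print(o['joints'].round(2),o['contact_force'])
snap('wrist','3');snap('top','3')
E
```

```text
shift [-0.0062 -0.0025  0.0002] turn [-0.001 -0.003  0.   ] minrows 0.1
shift [ 0.0522  0.0011 -0.0544] turn [-0.001 -0.003  0.   ] minrows 1.1
[ 0.71  1.02 -1.3   2.36  2.26  1.12 -0.36] [-0.78635803 -0.71900473 -0.01014332]
```

View pics/wrist_3.png

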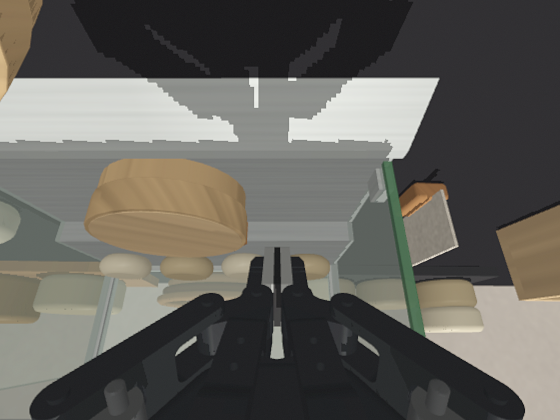

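View pics/top_3.png

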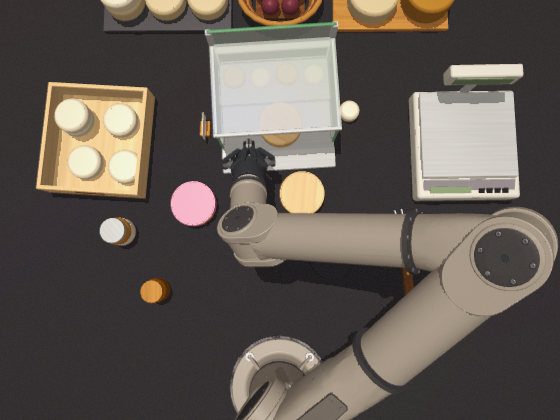

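```bash
python3 - <<'E'
from h import *
snap('scene','3'); print(r.get_obs()['tau'].round(1))
E
```

```text
[ -0.2 -45.7 -19.1  -8.5   2.6   1.1   0. ]
```

View pics/scene_3.png

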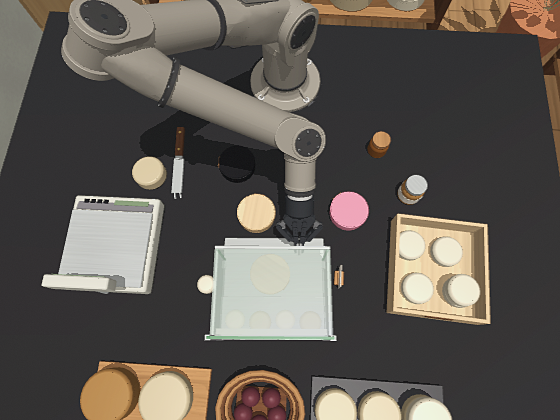

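Request:
{"op": "send_rows", "data": {"rows": "0.0065 0 -0.0068 0 0 0;0.0065 0 -0.0068 0 0 0;0.0065 0 -0.0068 0 0 0;0.0065 0 -0.0068 0 0 0;0.0065 0 -0.0068 0 0 0;0.0065 0 -0.0068 0 0 0;0.0065 0 -0.0068 0 0 0;0.0065 0 -0.0068 0 0 0;0 0 0 0 0 0"}}

```text
clock: 5.95
tcp_pos: [0.6532, 0.0751, 0.0155]
orientation: [-1.448, -0.68, -0.592]
contact_force: [-1.1, 0.0, -0.1]
grip_width: 0.0004
```

```bash
python3 - <<'E'
from h import *
o,q=st();print(o['joints'].round(2),o['contact_force'],C(o['tcp_pos']),o['tcp_pos'][2])
snap('wrist','4');snap('scene','4');snap('top','4')
E
```

```text
[ 0.66  1.14 -1.19  2.25  2.38  1.1  -0.33] [-1.08955108  0.03277186 -0.08289913] [0.00131143 0.06659872] 0.015451963910551604
```

View pics/wrist_4.png

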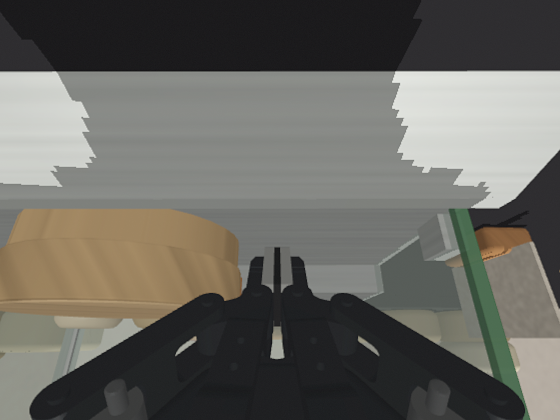

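View pics/top_4.png

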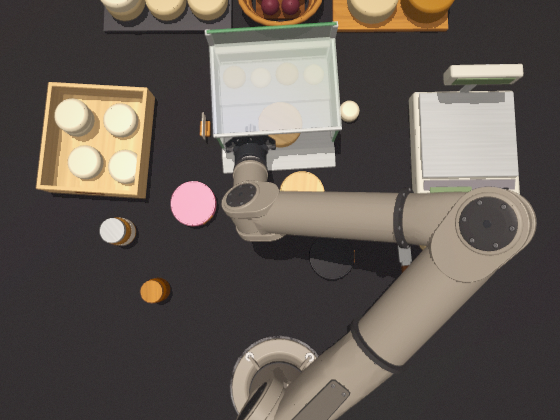

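Request:
{"op": "send_rows", "data": {"rows": "0.0002 -0.003 0 0 0 0;0.0002 -0.004 0 0 0 0;0.0003 -0.005 0 0 0 0;0.0003 -0.005 0 0 0 0;0.0003 -0.005 0 0 0 0;0.0003 -0.005 0 0 0 0;0.0003 -0.005 0 0 0 0;0.0003 -0.005 0 0 0 0;0 0 0 0 0 0"}}

```text
clock: 7.0
tcp_pos: [0.6549, 0.037, 0.0162]
orientation: [-1.449, -0.68, -0.593]
contact_force: [-0.5, -0.5, 0.4]
grip_width: -0.0002
```

```bash
python3 - <<'E'
from h import *
o,q=st();print(o['joints'].round(2),o['contact_force'],C(o['tcp_pos']),o['tcp_pos'][2]); plan(o['tcp_pos'],tgt(np.radians(47)))
snap('wrist','5');snap('scene','5');snap('top','5')
E
```

```text
[ 0.74  1.13 -1.18  2.25  2.4   1.03 -0.3 ] [-0.54024931 -0.51456174  0.38950695] [0.00064083 0.02848276] 0.016203649976768805
shift [0. 0. 0.] turn [-0.001 -0.003  0.001] minrows 0.0
```

View pics/wrist_5.png

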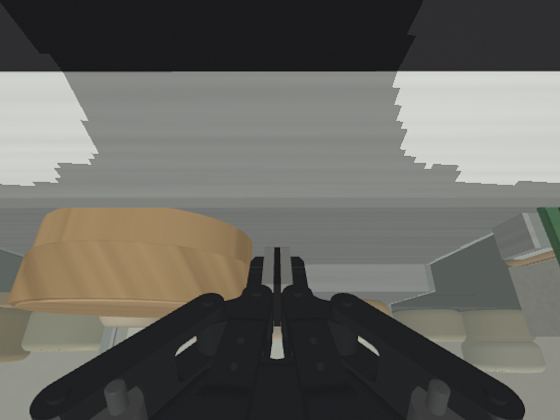

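View pics/scene_5.png

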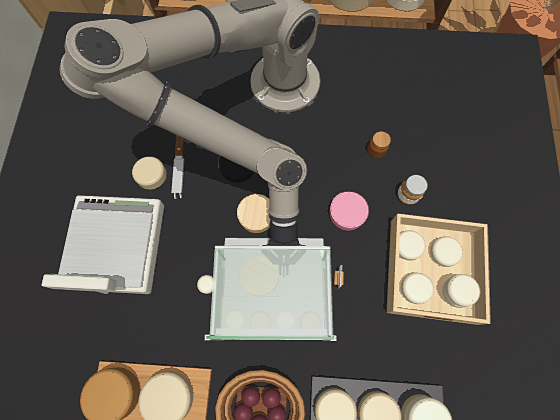

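Request:
{"op": "send_rows", "data": {"rows": "0.0003 -0.004 0 0 0 0;0.0003 -0.005 0 0 0 0;0.0003 -0.005 0 0 0 0;0.0003 -0.005 0 0 0 0;0.0003 -0.005 0 0 0 0;0.0003 -0.005 0 0 0 0;0.0002 -0.004 0 0 0 0;0.0002 -0.003 0 0 0 0;0 0 0 0 0 0"}}

```text
clock: 8.05
tcp_pos: [0.6571, 0.0015, 0.0164]
orientation: [-1.449, -0.68, -0.592]
contact_force: [-0.0, 1.4, 0.0]
grip_width: -0.0
```

```bash
python3 - <<'E'
from h import *
o,q=st();print(o['joints'].round(2),o['contact_force'],C(o['tcp_pos']),o['tcp_pos'][2]); plan(o['tcp_pos'],tgt(np.radians(47)))
snap('wrist','6');snap('scene','6')
a=cv2.imread('pics/scene_6.png'); cv2.imwrite('pics/scene_6c.png',cv2.resize(a[150:350,190:390],None,fx=3,fy=3,interpolation=cv2.INTER_CUBIC))
E
```

```text
[ 0.82  1.11 -1.17  2.25  2.43  0.95 -0.26] [-0.03062809  1.35898034  0.00397847] [ 0.00067998 -0.00703034] 0.01639219079358031
shift [0. 0. 0.] turn [-0.001 -0.003  0.001] minrows 0.0
```

View pics/wrist_6.png

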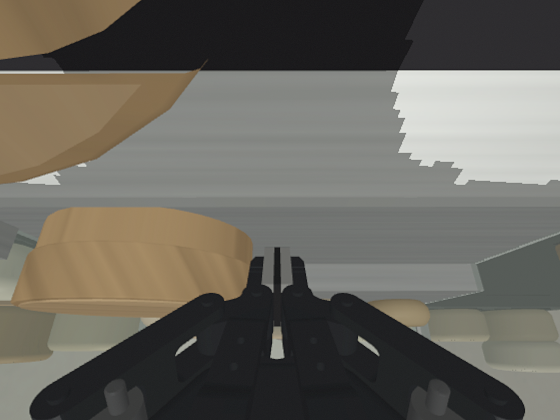

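View pics/scene_6c.png

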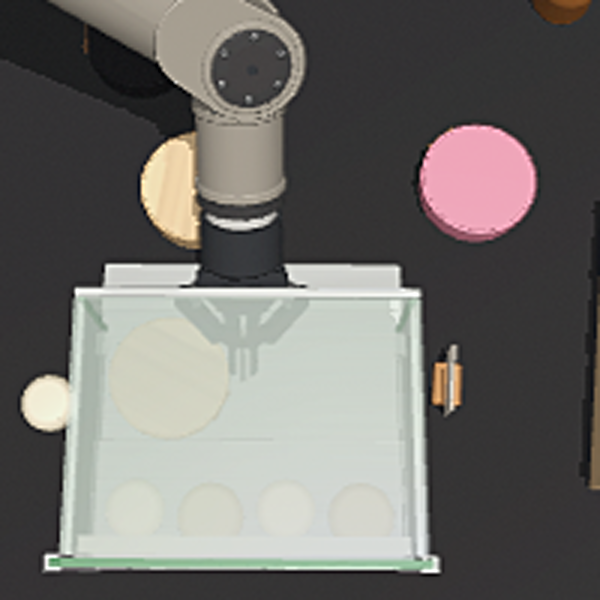

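Request:
{"op": "send_rows", "data": {"rows": "0.0001 -0.002 0 0 0 0;0.0001 -0.002 0 0 0 0;0.0001 -0.002 0 0 0 0;0.0001 -0.001 0 0 0 0;0 -0.001 0 0 0 0;0 0 0 0 0 0"}}

```text
clock: 8.75
tcp_pos: [0.6574, -0.0058, 0.0165]
orientation: [-1.448, -0.681, -0.592]
contact_force: [-0.1, 1.1, -0.5]
grip_width: 0.0004
```

```bash
python3 - <<'E'
from h import *
o,q=st();print(o['contact_force'],C(o['tcp_pos']),o['tcp_pos'][2])
f=snap('scene','7')
a=cv2.imread('pics/scene_7.png'); cv2.imwrite('pics/scene_7c.png',cv2.resize(a[230:310,200:320],None,fx=6,fy=6,interpolation=cv2.INTER_CUBIC))
E
```

```text
[-0.05960431  1.14926964 -0.51701064] [ 0.00056102 -0.01435246] 0.016459872440709275
```

View pics/scene_7c.png

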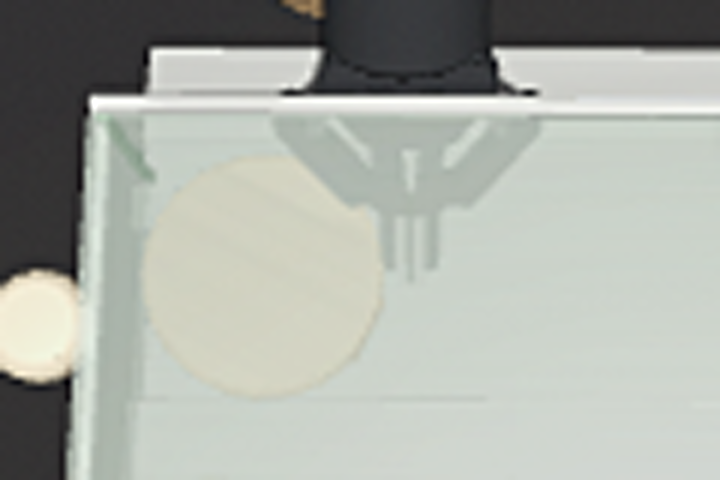

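Request:
{"op": "send_rows", "data": {"rows": "0 -0.001 0 0 0 0;0 -0.001 0 0 0 0;0 0 0 0 0 0"}}

```text
clock: 9.1
tcp_pos: [0.6573, -0.0073, 0.0165]
orientation: [-1.447, -0.681, -0.591]
contact_force: [-0.2, 2.1, 0.1]
grip_width: 0.0
```

Request:
{"op": "send_rows", "data": {"rows": "0 -0.001 0 0 0 0;0 -0.001 0 0 0 0;0 0 0 0 0 0"}}

```text
clock: 9.4
tcp_pos: [0.6567, -0.0076, 0.0165]
orientation: [-1.444, -0.682, -0.589]
contact_force: [-0.2, 5.0, -0.6]
grip_width: 0.0004
```

Request:
{"op": "send_rows", "data": {"rows": "0 -0.001 0 0 0 0;0 -0.001 0 0 0 0;0 0 0 0 0 0"}}

```text
clock: 9.7
tcp_pos: [0.6561, -0.0078, 0.0166]
orientation: [-1.441, -0.684, -0.586]
contact_force: [-1.2, 8.8, -0.9]
grip_width: 0.0003
```

```bash
python3 - <<'E'
from h import *
o,q=st();print(o['contact_force'],C(o['tcp_pos']),o['tcp_pos'][2],o['joints'].round(2))
f=snap('scene','8')
a=cv2.imread('pics/scene_8.png'); cv2.imwrite('pics/scene_8c.png',cv2.resize(a[230:310,200:320],None,fx=6,fy=6,interpolation=cv2.INTER_CUBIC))
E
```

```text
[-1.23110949  8.80227354 -0.85145668] [-0.00090477 -0.01626927] 0.016585280414460123 [ 0.84  1.11 -1.16  2.25  2.44  0.92 -0.25]
```

View pics/scene_8c.png

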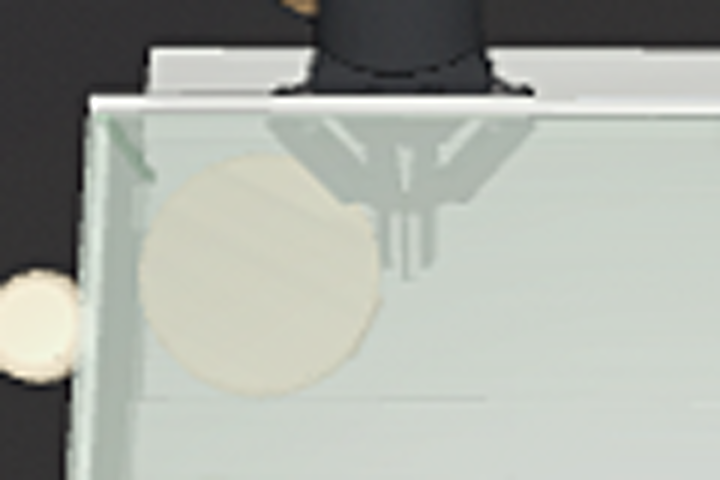

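The old box rests against the right pane (force rose to 8.8 N with the TCP stopped). Now I withdraw.

Request:
{"op": "send_rows", "data": {"rows": "0.001 0.004 0 0 0 0;0 0.01 0 0 0 0;0 0.01 0 0 0 0;-0.011 -0.0007 0.0102 0 0 0;-0.011 -0.0007 0.0102 0 0 0;-0.011 -0.0007 0.0102 0 0 0;-0.011 -0.0007 0.0102 0 0 0;-0.011 -0.0007 0.0102 0 0 0;-0.011 -0.0007 0.0102 0 0 0;-0.011 -0.0007 0.0102 0 0 0;0 0 0 0 0 0"}}

```text
clock: 10.85
tcp_pos: [0.5802, 0.0073, 0.0892]
orientation: [-1.449, -0.683, -0.591]
contact_force: [-0.2, -0.2, 0.2]
grip_width: -0.0002
```

```bash
python3 - <<'E'
from h import *
o,q=st();print(o['contact_force'],C(o['tcp_pos']),o['tcp_pos'][2],o['joints'].round(2)); plan(o['tcp_pos'],tgt(np.radians(47)))
f=snap('scene','9')
a=cv2.imread('pics/scene_9.png'); cv2.imwrite('pics/scene_9c.png',cv2.resize(a[230:310,200:320],None,fx=6,fy=6,interpolation=cv2.INTER_CUBIC))
E
```

```text
[-0.24523601 -0.20986735  0.17589253] [-0.07575974  0.0034414 ] 0.08917176943058386 [ 0.91  0.93 -1.32  2.42  2.28  0.95 -0.32]
shift [0. 0. 0.] turn [-0.    -0.002 -0.002] minrows 0.0
```

View pics/scene_9.png

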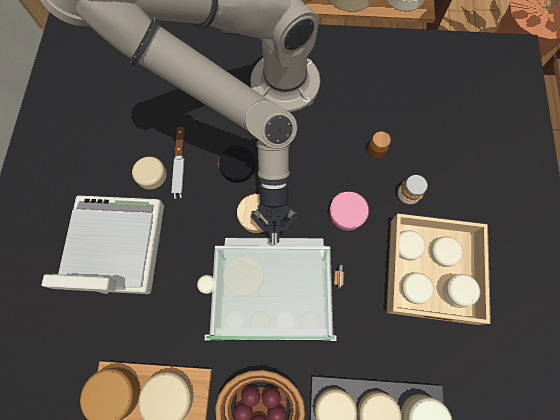

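View pics/scene_9c.png

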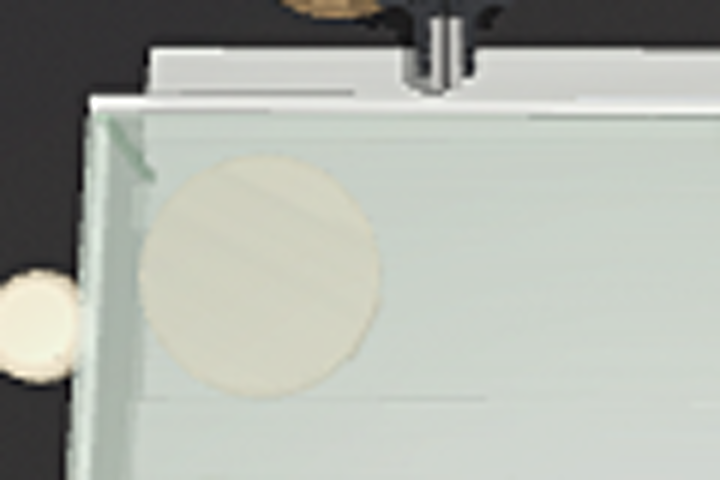

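Request:
{"op": "send_rows", "data": {"rows": "-0.002 0 0.01 0 0 0;-0.002 0 0.014 0 0 0;-0.002 0 0.016 0 0 0;-0.002 0 0.016 0 0 0;-0.002 0 0.016 0 0 0;-0.002 0 0.016 0 0 0;-0.002 0 0.016 0 0 0;-0.002 0 0.014 0 0 0;0 0 0 0 0 0"}}

```text
clock: 11.8
tcp_pos: [0.5665, 0.0072, 0.2079]
orientation: [-1.45, -0.685, -0.594]
contact_force: [0.8, -0.2, -0.6]
grip_width: 0.0002
```

```bash
python3 - <<'E'
from h import *
o,q=st();print(o['contact_force'],C(o['tcp_pos']),o['tcp_pos'],o['joints'].round(2))
for yw in (np.pi/2,-np.pi/2): plan([*W(-.181,-.130),.16],tgt(0,1,yw))
plan([*W(-.181,-.130),.16],tgt(0,1,0))
E
```

```text
[ 0.77404044 -0.21955908 -0.59982697] [-0.08938626  0.00416569] [0.56652604 0.00720876 0.20793224] [ 1.07  0.43 -1.39  2.38  2.02  0.51 -0.33]
shift [-0.0833 -0.1395 -0.0479] turn [-0.679  0.602  1.473] minrows 11.6
shift [-0.0833 -0.1395 -0.0479] turn [ 0.602  0.679 -1.475] minrows 11.6
shift [-0.0833 -0.1395 -0.0479] turn [-0.049  0.82  -0.001] minrows 5.5
```

Request:
{"op": "send_rows", "data": {"rows": "-0.009 -0.01 0.002 -0.005 0.082 0;-0.009 -0.01 0.002 -0.005 0.082 0;-0.009 -0.014 0.002 -0.005 0.082 0;-0.009 -0.014 0.002 -0.005 0.082 0;-0.009 -0.014 0 -0.005 0.082 0;-0.009 -0.014 0 -0.005 0.082 0;-0.009 -0.014 0 -0.005 0.082 0;-0.009 -0.014 0 -0.005 0.082 0;-0.009 -0.014 0 -0.005 0.082 0;-0.004 -0.014 0 -0.005 0.082 0;0 0 0 0 0 0", "grip": 0.07}}

```text
clock: 12.9
tcp_pos: [0.4952, -0.1119, 0.2021]
orientation: [-1.59, -0.147, -0.052]
contact_force: [0.3, -0.3, 0.9]
grip_width: 0.0699
```

```bash
python3 - <<'E'
from h import *
o,q=st();print(o['contact_force'],C(o['tcp_pos']),o['tcp_pos'],o['joints'].round(2),o['grip_width'])
for yw in (np.pi/2,-np.pi/2): plan([*W(-.181,-.130),.12],tgt(0,1,yw))
f=snap('scene','10');snap('top','10')
E
```

```text
[ 0.29716773 -0.28568026  0.93243379] [-0.16788319 -0.1103918 ] [ 0.49515878 -0.111921    0.20213939] [ 1.16  0.47 -1.32  2.01  0.61  0.96  1.19] 0.06991054392890027
shift [-0.0119 -0.0204 -0.0821] turn [-0.086  0.114  1.569] minrows 10.6
shift [-0.0119 -0.0204 -0.0821] turn [ 0.114  0.086 -1.567] minrows 10.6
```

View pics/scene_10.png

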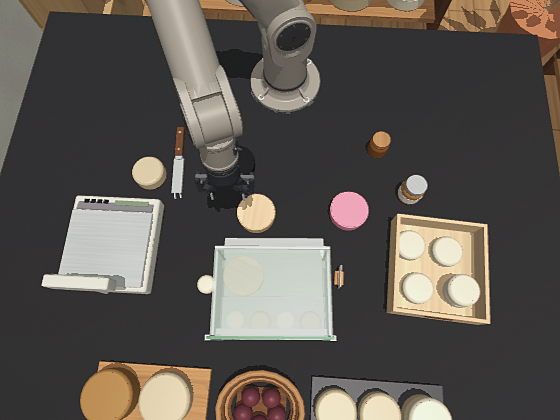

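View pics/top_10.png

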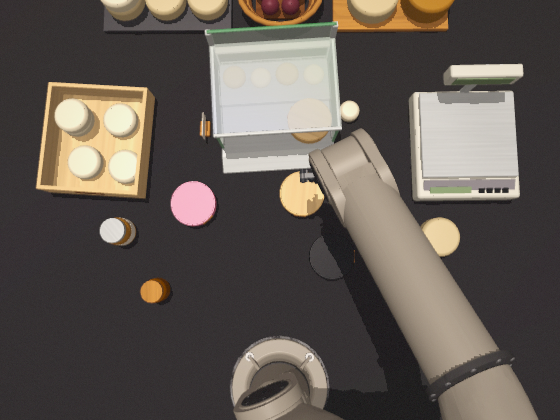

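Request:
{"op": "send_rows", "data": {"rows": "0 -0.01 0 0.01 0.01 -0.14;0 -0.01 0 0.01 0.01 -0.14;0 0 0 0 0 0"}}

```text
clock: 13.3
tcp_pos: [0.4938, -0.1306, 0.2028]
orientation: [-1.585, 0.09, -0.256]
contact_force: [-1.0, 0.9, 0.0]
grip_width: 0.0703
```

```bash
python3 - <<'E'
from h import *
o,q=st();print(C(o['tcp_pos']),o['tcp_pos'],o['joints'].round(2),o['grip_width'])
for yw in (np.pi/2,-np.pi/2): plan([*W(-.181,-.130),.12],tgt(0,1,yw))
E
```

```text
[-0.17037629 -0.12892546] [ 0.49380017 -0.13057218  0.20277808] [ 1.13  0.44 -1.23  1.99  0.56  0.96  0.98] 0.07029837538397506
shift [-0.0105 -0.0017 -0.0828] turn [-0.071  0.103  1.849] minrows 12.4
shift [-0.0105 -0.0017 -0.0828] turn [ 0.095  0.065 -1.289] minrows 8.7
```

Request:
{"op": "send_rows", "data": {"rows": "-0.001 -0.0005 0 0.0095 0.0065 -0.129;-0.001 -0.0005 0 0.0095 0.0065 -0.129;-0.001 -0.0005 0 0.0095 0.0065 -0.129;-0.001 -0.0005 0 0.0095 0.0065 -0.129;-0.001 -0.0005 0 0.0095 0.0065 -0.129;-0.001 -0.0005 -0.01 0.0095 0.0065 -0.129;-0.001 -0.0005 -0.02 0.0095 0.0065 -0.129;-0.001 0 -0.02 0.0095 0.0065 -0.129;-0.001 0 -0.02 0.0095 0.0065 -0.129;-0.001 0 -0.01 0.0095 0.0065 -0.129;0 0 0 0 0 0"}}

```text
clock: 14.4
tcp_pos: [0.4827, -0.1328, 0.1217]
orientation: [-1.239, 1.163, -1.16]
contact_force: [-0.2, -0.4, 0.1]
grip_width: 0.0699
```

```bash
python3 - <<'E'
from h import *
o,q=st();print(C(o['tcp_pos']),o['tcp_pos'],o['joints'].round(2),o['grip_width'])
plan([*W(-.181,-.130),.010],tgt(0,1,-np.pi/2))
snap('scene','11');snap('wrist','11')
E
```

```text
[-0.18155548 -0.13046687] [ 0.48273574 -0.13279223  0.12168155] [ 0.83  0.47 -0.84  2.02  0.46  0.85 -0.21] 0.06986151223931839
shift [ 0.0005  0.0005 -0.1117] turn [-0.001 -0.001 -0.004] minrows 2.2
```

View pics/scene_11.png

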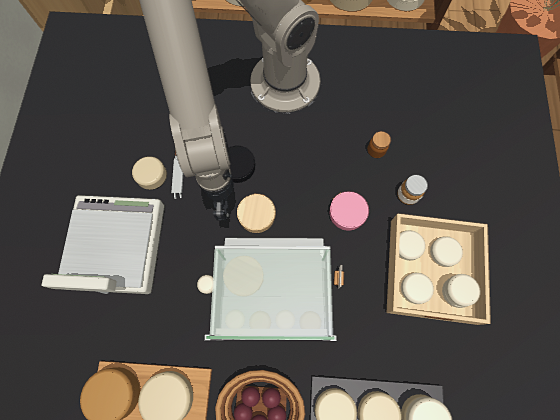

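View pics/wrist_11.png

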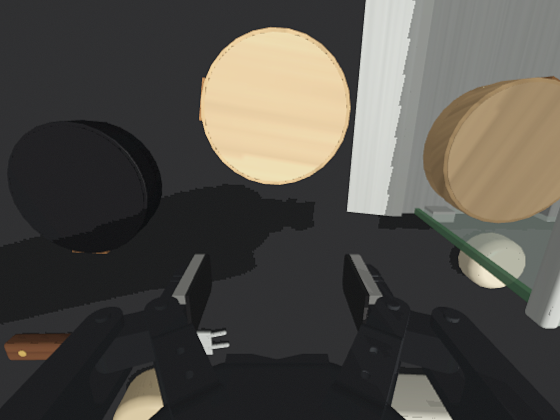

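Request:
{"op": "send_rows", "data": {"rows": "0 0 -0.012 0 0 0;0 0 -0.015 0 0 0;0 0 -0.015 0 0 0;0 0 -0.015 0 0 0;0 0 -0.015 0 0 0;0 0 -0.015 0 0 0;0 0 -0.012 0 0 0;0 0 -0.01 0 0 0;0 0 0 0 0 0"}}

```text
clock: 15.4
tcp_pos: [0.4835, -0.1336, 0.0129]
orientation: [-1.238, 1.165, -1.163]
contact_force: [-1.4, 0.3, -0.1]
grip_width: 0.0698
```

```bash
python3 - <<'E'
from h import *
o,q=st();print(C(o['tcp_pos']),o['tcp_pos'],o['joints'].round(2),o['contact_force'])
snap('wrist','12')
E
```

```text
[-0.18080967 -0.13133572] [ 0.48353313 -0.13361399  0.01286082] [ 0.7   0.63 -0.69  2.08  0.66  0.66 -0.38] [-1.36111588  0.34253064 -0.08713819]
```

View pics/wrist_12.png

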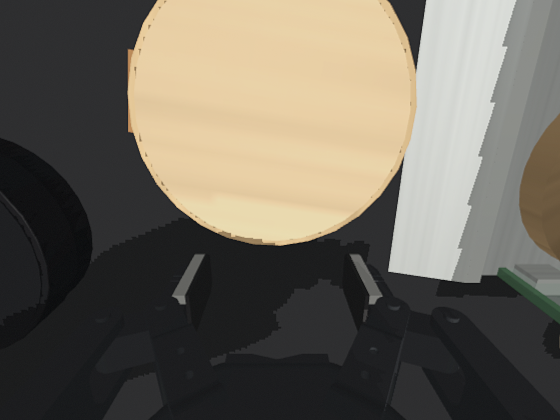

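Request:
{"op": "send_rows", "data": {"rows": "-0.0006 0.006 0 0 0 0;-0.0006 0.006 0 0 0 0;-0.0006 0.006 0 0 0 0;-0.0006 0.006 0 0 0 0;-0.0006 0.006 0 0 0 0;-0.0006 0.006 0 0 0 0;-0.0006 0.006 0 0 0 0;-0.0006 0.006 0 0 0 0;-0.0006 0.006 0 0 0 0;-0.0006 0.006 0 0 0 0;-0.0006 0.006 0 0 0 0;0 0 0 0 0 0"}}

```text
clock: 16.65
tcp_pos: [0.4776, -0.0664, 0.0142]
orientation: [-1.237, 1.162, -1.163]
contact_force: [0.5, 0.1, -0.8]
grip_width: 0.07
```

```bash
python3 - <<'E'
from h import *
o,q=st();print(C(o['tcp_pos']),o['tcp_pos'],o['joints'].round(2),o['contact_force'])
snap('wrist','13');snap('scene','13')
E
```

```text
[-0.18261164 -0.06387333] [ 0.47762186 -0.06638693  0.01424226] [ 0.58  0.61 -0.7   2.13  0.66  0.64 -0.53] [ 0.50070136  0.11710732 -0.77348445]
```

View pics/wrist_13.png

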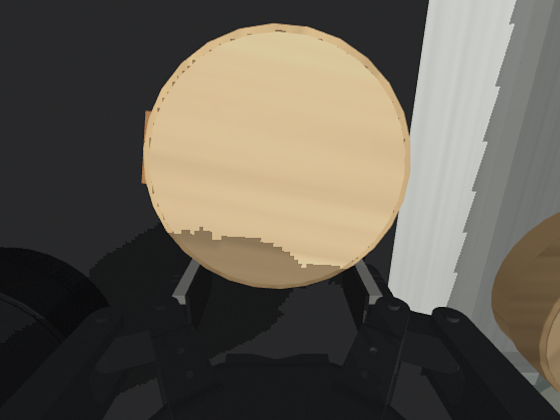

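View pics/scene_13.png

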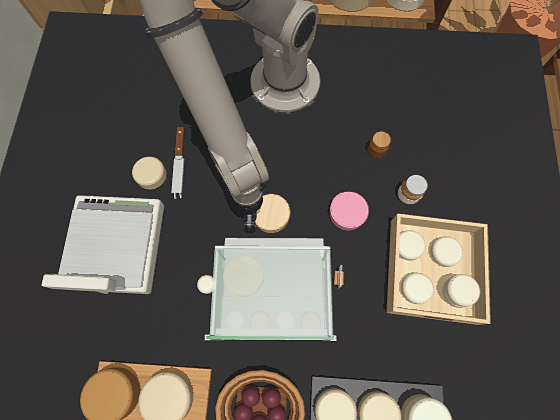

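Request:
{"op": "send_rows", "data": {"rows": "-0.0004 0.006 0 0 0 0;-0.0004 0.006 0 0 0 0;-0.0004 0.006 0 0 0 0;-0.0004 0.006 0 0 0 0;-0.0004 0.006 0 0 0 0;-0.0004 0.006 0 0 0 0;-0.0004 0.006 0 0 0 0;-0.0004 0.006 0 0 0 0;-0.0004 0.006 0 0 0 0;-0.0004 0.006 0 0 0 0;-0.0004 0.005 0 0 0 0;0 0 0 0 0 0"}}

```text
clock: 17.95
tcp_pos: [0.4734, -0.0017, 0.0143]
orientation: [-1.236, 1.162, -1.164]
contact_force: [0.3, 0.3, 0.6]
grip_width: 0.0701
```

```bash
python3 - <<'E'
from h import *
o,q=st();print(C(o['tcp_pos']),o['tcp_pos'],o['joints'].round(2),o['contact_force'])
snap('wrist','14');f=snap('scene','14')
hsv=cv2.cvtColor(f['pixels'],cv2.COLOR_RGB2HSV)
m=cv2.inRange(hsv,(8,60,120),(28,200,255)); m[:190]=0;m[240:]=0
k,l,s,ce=cv2.connectedComponentsWithStats(m)
for i in range(1,k):
    if s[i,4]>300: print(s[i],ce[i],C(onz(f,*ce[i],.038)))
E
```

```text
[-0.18288681  0.00093063] [ 0.47339661 -0.00172028  0.01434657] [ 0.45  0.6  -0.7   2.15  0.67  0.63 -0.67] [0.29920791 0.29138914 0.59782098]
[278 193  35  40 979] [295.17977528 213.51174668] [-0.1758417   0.06341194]
[ 396  213   92   27 1602] [438.69538077 227.32147316] [-0.13507086  0.47794895]
```

View pics/scene_14.png

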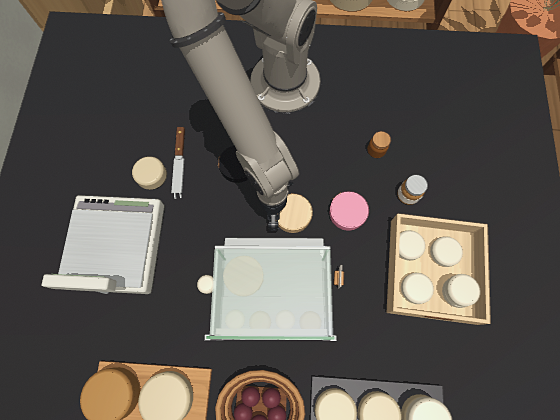

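Request:
{"op": "send_rows", "data": {"rows": "0 -0.01 0 0 0 0;0 -0.02 0 0 0 0;0 -0.015 0.015 0 0 0;0 -0.005 0.03 0 0 0;0 0 0.03 0 0 0;0 0 0.03 0 0 0;0 0 0.015 0 0 0;0 0 0 0 0 0"}}

```text
clock: 18.85
tcp_pos: [0.4746, -0.0538, 0.1358]
orientation: [-1.234, 1.161, -1.169]
contact_force: [0.0, -0.1, -0.2]
grip_width: 0.0699
```

```bash
python3 - <<'E'
from h import *
o,q=st();print(C(o['tcp_pos']),o['tcp_pos'],o['joints'].round(2),o['contact_force'])
plan([*W(-.255,.057),.125],tgt(0,1,0))
plan([*W(-.255,.057),.125],tgt(0,-1,0))
f=snap('scene','15')
hsv=cv2.cvtColor(f['pixels'],cv2.COLOR_RGB2HSV)
m=cv2.inRange(hsv,(8,60,120),(28,200,255)); m[:190]=0;m[240:]=0
k,l,s,ce=cv2.connectedComponentsWithStats(m)
for i in range(1,k):
    if s[i,4]>300: print(s[i],ce[i],C(onz(f,*ce[i],.038)))
E
```

```text
[-0.18486557 -0.05110282] [ 0.4745936  -0.05377758  0.13579392] [ 0.72  0.41 -0.88  2.07  0.43  0.85 -0.35] [ 0.01223138 -0.11663905 -0.19120879]
shift [-0.0766  0.1036 -0.0108] turn [-0.003  0.005  1.572] minrows 10.6
shift [-0.0766  0.1036 -0.0108] turn [ 0.005  0.003 -1.569] minrows 10.5
[ 274  193   39   40 1158] [292.77202073 212.45336788] [-0.17907141  0.05637222]
[ 396  213   92   27 1602] [438.71348315 227.31585518] [-0.1350878   0.47800308]
```

View pics/scene_15.png

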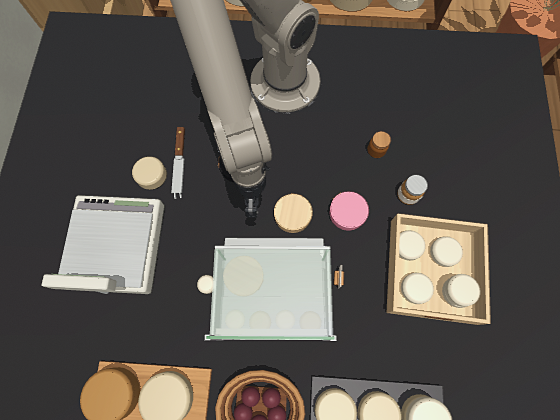

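Request:
{"op": "send_rows", "data": {"rows": "-0.0064 0.0086 0 0 0 0.131;-0.0064 0.0086 0 0 0 0.131;-0.0064 0.0086 0 0 0 0.131;-0.0064 0.0086 0 0 0 0.131;-0.0064 0.0086 0 0 0 0.131;-0.0064 0.0086 0 0 0 0.131;-0.0064 0.0086 0 0 0 0.131;-0.0064 0.0086 0 0 0 0.131;-0.0064 0.0086 0 0 0 0.131;-0.0064 0.0086 0 0 0 0.131;-0.0064 0.0086 0 0 0 0.131;-0.0064 0.0086 0 0 0 0.131;0 0 0 0 0 0"}}

```text
clock: 20.2
tcp_pos: [0.3949, 0.0509, 0.1329]
orientation: [-1.568, -0.049, 0.053]
contact_force: [0.0, 0.4, -0.1]
grip_width: 0.0699
```

```bash
python3 - <<'E'
from h import *
o,q=st();print(C(o['tcp_pos']),o['tcp_pos'],o['joints'].round(2),o['contact_force'])
plan([*W(-.255,.057),.015],tgt(0,1,0))
snap('wrist','16');snap('scene','16')
E
```

```text
[-0.25802048  0.05825671] [0.39490796 0.05091887 0.13290513] [ 0.84  0.48 -1.33  2.22  0.6   0.9   0.77] [ 0.00763472  0.40939495 -0.12717036]
shift [ 0.0031 -0.0011 -0.1179] turn [-0.003 -0.003 -0.005] minrows 2.4
```

View pics/wrist_16.png

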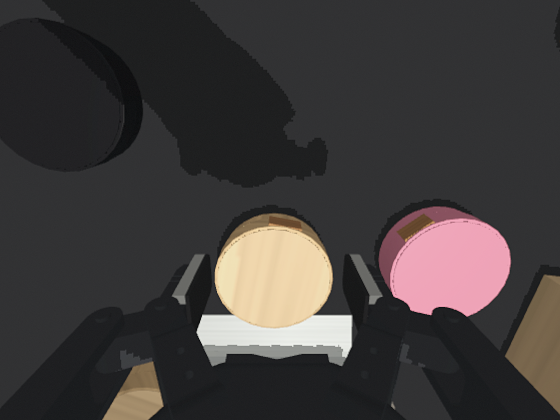

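View pics/scene_16.png

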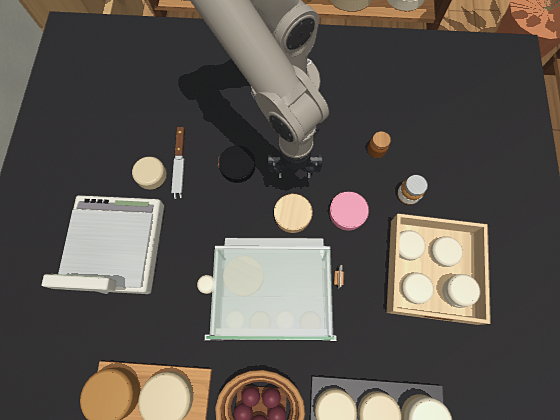

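Request:
{"op": "send_rows", "data": {"rows": "0 0 -0.013 0 0 0;0 0 -0.015 0 0 0;0 0 -0.015 0 0 0;0 0 -0.015 0 0 0;0 0 -0.015 0 0 0;0 0 -0.015 0 0 0;0 0 -0.015 0 0 0;0 0 -0.013 0 0 0;0 0 0 0 0 0"}}

```text
clock: 21.2
tcp_pos: [0.3957, 0.0496, 0.0168]
orientation: [-1.569, -0.044, 0.049]
contact_force: [-0.8, 0.1, -0.2]
grip_width: 0.0703
```

```bash
python3 - <<'E'
from h import *
o,q=st();print(C(o['tcp_pos']),o['tcp_pos'],o['joints'].round(2),o['contact_force'])
plan([*W(-.255,.057),.015],tgt(0,1,0))
E
```

```text
[-0.25730192  0.05687647] [0.39570932 0.049585   0.01678142] [ 0.58  0.65 -1.03  2.29  0.92  0.71  0.5 ] [-0.78282546  0.0905608  -0.24985242]
shift [ 0.0023  0.0003 -0.0018] turn [-0.001 -0.003  0.002] minrows 0.0
```

Request:
{"op": "send_rows", "data": {"rows": "0.006 0.0004 0 0 0 0;0.006 0.0004 0 0 0 0;0.006 0.0004 0 0 0 0;0.006 0.0004 0 0 0 0;0.006 0.0004 0 0.001 -0.02 0;0.006 0.0004 0 0.002 -0.03 0;0.006 0.0004 0 0.002 -0.03 0;0.006 0.0004 0 0.002 -0.03 0;0.006 0.0004 0 0.002 -0.03 0;0 0 0 0 0 0"}}

```text
clock: 22.2
tcp_pos: [0.4506, 0.054, 0.0184]
orientation: [-1.562, -0.16, -0.062]
contact_force: [-0.2, 0.6, -0.3]
grip_width: 0.0701
```

```bash
cat >> h.py <<'E'
def state(lean):
    o,q=st();print(C(o['tcp_pos']).round(4),o['tcp_pos'].round(4),o['joints'].round(2),o['contact_force'].round(1),'lean',np.degrees(np.arcsin(q.as_matrix()[:2,1]@X)).round(1))
    t=(tgt(np.radians(lean))*q.inv()).as_rotvec(); print('turn to',lean,t.round(3))
E
python3 - <<'E'
from h import *
state(30)
snap('wrist','17');snap('scene','17')
E
```

```text
[-0.2022  0.0579] [0.4506 0.054  0.0184] [ 0.53  0.63 -0.97  2.28  1.09  0.61  0.37] [-0.2  0.6 -0.3] lean 8.1
turn to 30 [ 0.022 -0.381 -0.002]
```

View pics/wrist_17.png

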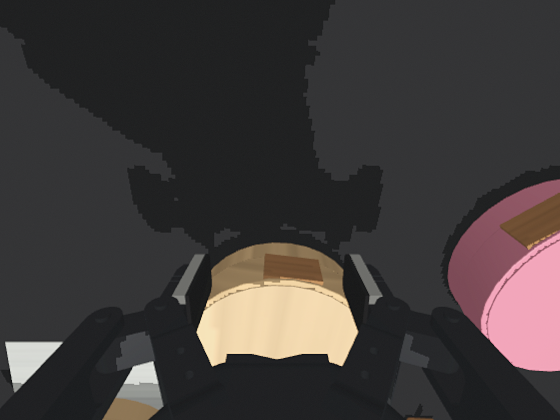

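View pics/scene_17.png

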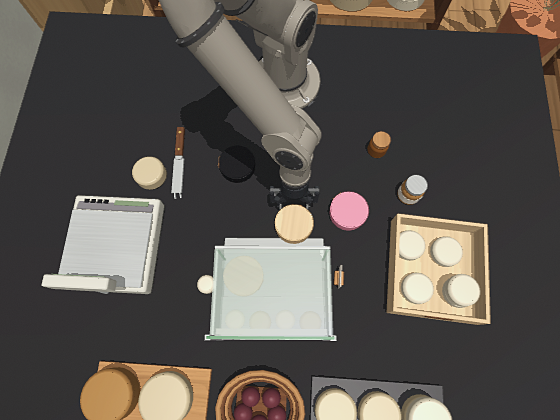

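Request:
{"op": "send_rows", "data": {"rows": "0.006 0.0004 0 0.002 -0.04 0;0.006 0.0004 0 0.002 -0.04 0;0.006 0.0004 0 0.002 -0.04 0;0.006 0.0004 0 0.002 -0.04 0;0.006 0.0004 0 0.002 -0.04 0;0.006 0.0004 0 0.002 -0.04 0;0.006 0.0004 0 0.002 -0.04 0;0.006 0.0004 0 0.002 -0.04 0;0 0 0 0 0 0"}}

```text
clock: 23.2
tcp_pos: [0.4981, 0.0573, 0.0177]
orientation: [-1.527, -0.408, -0.312]
contact_force: [-0.4, 0.7, -1.5]
grip_width: 0.07
```

```bash
python3 - <<'E'
from h import *
state(38)
snap('wrist','18');snap('scene','18')
E
```

```text
[-0.1546  0.0583] [0.4981 0.0573 0.0177] [ 0.46  0.64 -0.9   2.4   1.9   0.59 -0.39] [-0.4  0.7 -1.5] lean 26.4
turn to 38 [ 0.014 -0.203 -0.001]
```

View pics/wrist_18.png

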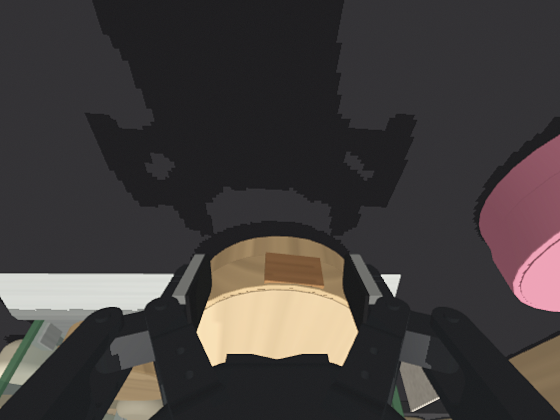

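View pics/scene_18.png

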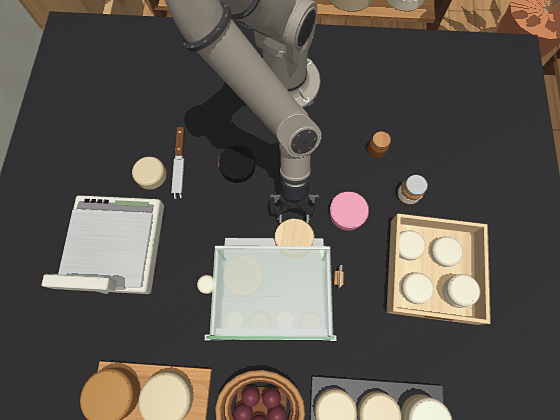

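Request:
{"op": "send_rows", "data": {"rows": "0.006 0.0004 0 0 0 0;0.006 0.0004 0 0 0 0;0.006 0.0004 0 0.001 -0.02 0;0.006 0.0004 0 0.002 -0.03 0;0.006 0.0004 0.0005 0.002 -0.03 0;0.006 0.0004 0.001 0.002 -0.03 0;0.006 0.0004 0.001 0.002 -0.03 0;0 0 0 0 0 0"}}

```text
clock: 24.1
tcp_pos: [0.5414, 0.0598, 0.0206]
orientation: [-1.502, -0.517, -0.423]
contact_force: [-0.2, -0.6, 0.2]
grip_width: 0.0701
```

```bash
python3 - <<'E'
from h import *
state(38)
snap('wrist','19');snap('scene','19')
E
```

```text
[-0.1113  0.0582] [0.5414 0.0598 0.0206] [ 0.49  0.73 -0.94  2.39  2.15  0.74 -0.55] [-0.2 -0.6  0.2] lean 34.5
turn to 38 [ 0.006 -0.062 -0.   ]
```

View pics/wrist_19.png

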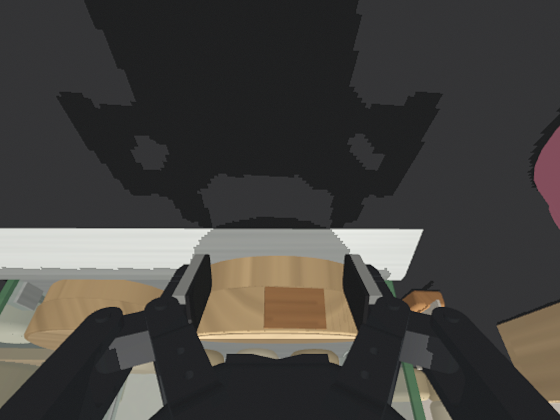

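View pics/scene_19.png

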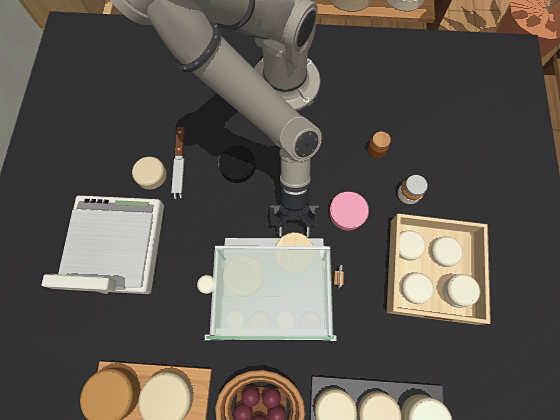

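Request:
{"op": "send_rows", "data": {"rows": "0.006 0.0004 0.001 0.001 -0.01 0;0.006 0.0004 0.001 0.001 -0.01 0;0.006 0.0004 0.0015 0.001 -0.01 0;0.006 0.0004 0.0015 0.001 -0.01 0;0.006 0.0004 0.0015 0.001 -0.01 0;0.006 0.0004 0.001 0.001 -0.01 0;0 0 0 0 0 0"}}

```text
clock: 24.9
tcp_pos: [0.5775, 0.0623, 0.0285]
orientation: [-1.487, -0.563, -0.471]
contact_force: [-0.0, 0.5, 0.2]
grip_width: 0.0696
```

```bash
python3 - <<'E'
from h import *
state(38)
snap('wrist','20');snap('scene','20')
E
```

```text
[-0.0751  0.0585] [0.5775 0.0623 0.0285] [ 0.5   0.76 -0.94  2.35  2.21  0.76 -0.56] [-0.   0.5  0.2] lean 38.0
turn to 38 [-0.    -0.001 -0.   ]
```

View pics/wrist_20.png

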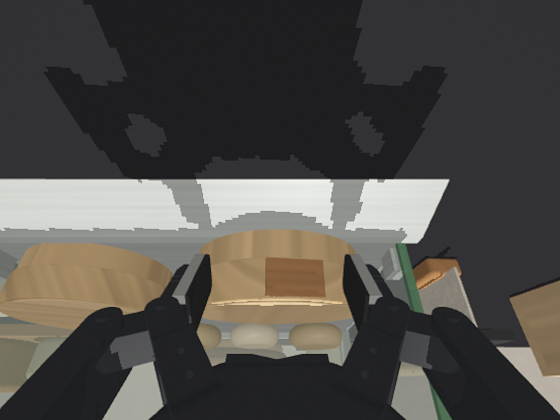

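View pics/scene_20.png

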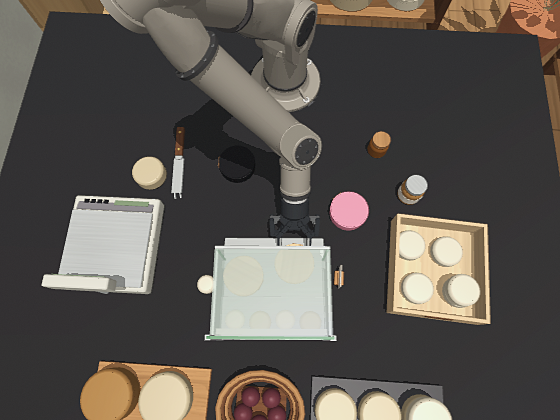

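Request:
{"op": "send_rows", "data": {"rows": "0.004 0.0003 0 0 0 0;0.004 0.0003 0 0 0 0;0.004 0.0003 0 0 0 0;0.003 0.0002 0 0 0 0;0 0 0 0 0 0"}}

```text
clock: 25.5
tcp_pos: [0.5923, 0.0635, 0.0285]
orientation: [-1.487, -0.563, -0.471]
contact_force: [-0.3, 0.9, 0.7]
grip_width: 0.0698
```

```bash
python3 - <<'E'
from h import *
state(38)
snap('wrist','21');f=snap('scene','21')
a=cv2.imread('pics/scene_21.png'); cv2.imwrite('pics/scene_21c.png',cv2.resize(a[220:320,200:340],None,fx=5,fy=5,interpolation=cv2.INTER_CUBIC))
E
```

```text
[-0.0603  0.0587] [0.5923 0.0635 0.0285] [ 0.49  0.76 -0.93  2.32  2.2   0.74 -0.54] [-0.3  0.9  0.7] lean 37.9
turn to 38 [-0.    -0.001 -0.   ]
```

View pics/wrist_21.png

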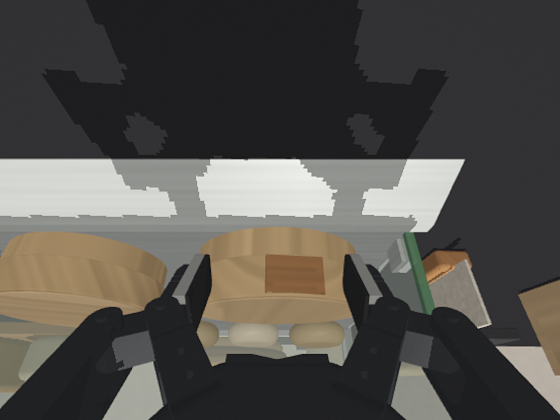

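View pics/scene_21c.png

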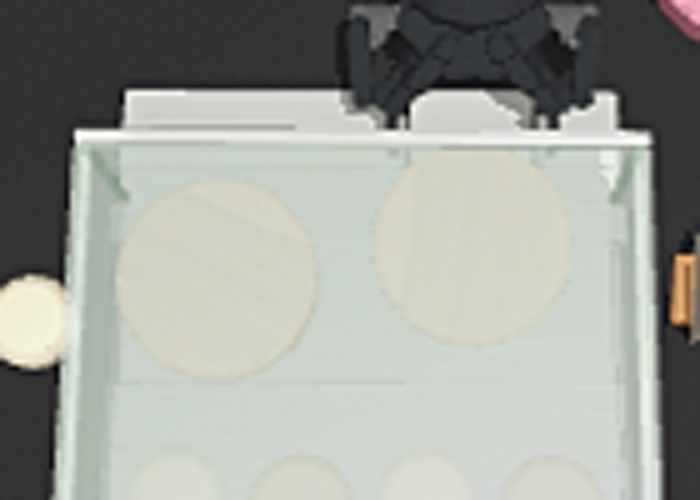

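Request:
{"op": "send_rows", "data": {"rows": "0.003 0.0002 0 0 0 0;0.003 0.0002 0 0 0 0;0.002 0.0001 0 0 0 0;0.002 0.0001 0 0 0 0;0 0 0 0 0 0"}}

```text
clock: 26.1
tcp_pos: [0.6019, 0.0641, 0.0284]
orientation: [-1.487, -0.563, -0.47]
contact_force: [-0.4, -0.0, 0.1]
grip_width: 0.07
```

```bash
python3 - <<'E'
from h import *
state(38)
snap('wrist','22');f=snap('scene','22')
a=cv2.imread('pics/scene_22.png'); cv2.imwrite('pics/scene_22c.png',cv2.resize(a[220:320,200:340],None,fx=5,fy=5,interpolation=cv2.INTER_CUBIC))
E
```

```text
[-0.0506  0.0588] [0.6019 0.0641 0.0284] [ 0.48  0.77 -0.92  2.29  2.19  0.73 -0.52] [-0.4 -0.   0.1] lean 37.9
turn to 38 [-0.    -0.001 -0.001]
```

View pics/wrist_22.png

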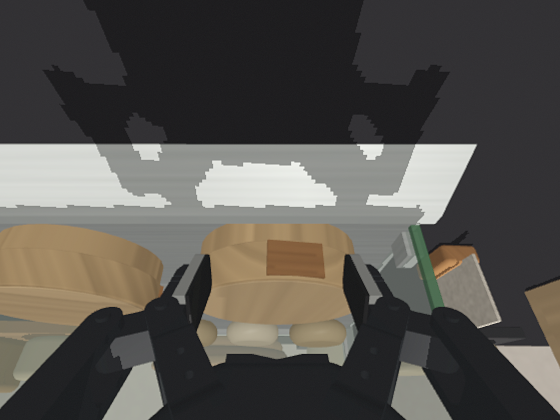

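View pics/scene_22c.png

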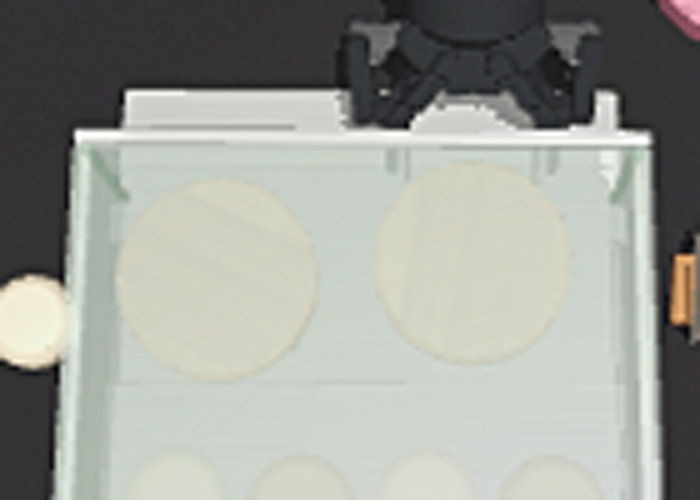

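Request:
{"op": "send_rows", "data": {"rows": "0.002 0.0001 0 0 0 0;0.002 0.0001 0 0 0 0;0.001 0.0001 0 0 0 0;0 0 0 0 0 0"}}

```text
clock: 26.6
tcp_pos: [0.6067, 0.0643, 0.0282]
orientation: [-1.487, -0.562, -0.47]
contact_force: [-0.8, 0.6, -0.9]
grip_width: 0.07
```

```bash
python3 - <<'E'
from h import *
state(38)
snap('wrist','23');f=snap('scene','23')
for z in (.042,.046): print('new',C(onz(f,474/5+200,262/5+220,z)),'old',C(onz(f,217/5+200,280/5+220,z)))
a=cv2.imread('pics/scene_23.png'); cv2.imwrite('pics/scene_23c.png',cv2.resize(a[220:320,200:340],None,fx=5,fy=5,interpolation=cv2.INTER_CUBIC))
E
```

```text
[-0.0458  0.0587] [0.6067 0.0643 0.0282] [ 0.48  0.77 -0.92  2.28  2.18  0.72 -0.51] [-0.8  0.6 -0.9] lean 37.9
turn to 38 [-0.    -0.002 -0.001]
new [-0.00284004  0.06123871] old [ 0.00765378 -0.08183346]
new [-0.0022098   0.06114016] old [ 0.00824731 -0.08143135]
```

View pics/wrist_23.png

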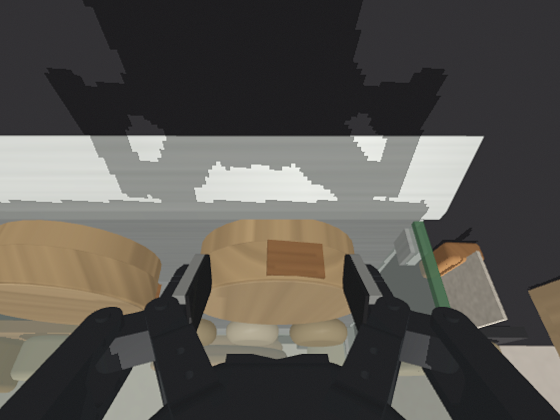

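View pics/scene_23c.png

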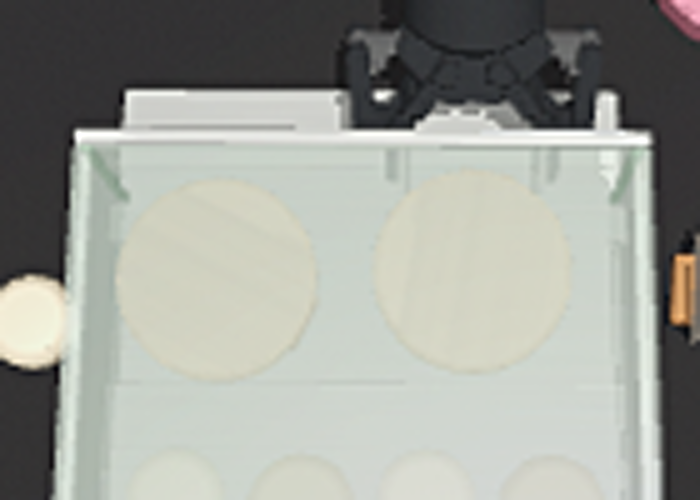

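Request:
{"op": "send_rows", "data": {"rows": "0.0015 0.0001 0 0 0 0;0.0015 0.0001 0 0 0 0;0 0 0 0 0 0"}}

```text
clock: 27.0
tcp_pos: [0.6098, 0.0645, 0.0283]
orientation: [-1.487, -0.563, -0.47]
contact_force: [-0.1, 0.2, -1.0]
grip_width: 0.0701
```

```bash
python3 - <<'E'
from h import *
state(38)
a=cv2.cvtColor(snap('wrist','24')['pixels'],cv2.COLOR_RGB2BGR)
cv2.imwrite('pics/wrist_24c.png',cv2.resize(a[180:340,0:480],None,fx=1.66,fy=1.66,interpolation=2))
E
```

```text
[-0.0427  0.0587] [0.6098 0.0645 0.0283] [ 0.48  0.77 -0.91  2.28  2.18  0.72 -0.51] [-0.1  0.2 -1. ] lean 37.9
turn to 38 [-0.    -0.002 -0.001]
```

View pics/wrist_24c.png

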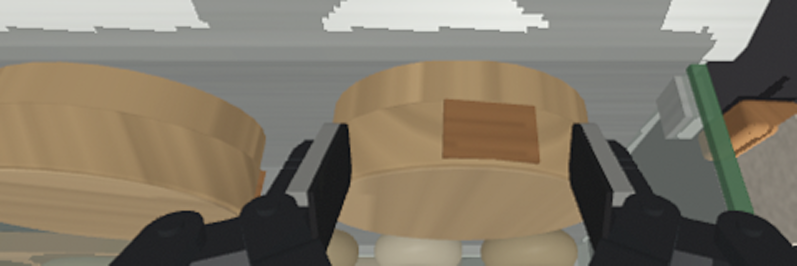

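Request:
{"op": "send_rows", "data": {"rows": "-0.005 -0.0003 0 0 0 0;-0.01 -0.0006 0 0 0 0;-0.01 -0.0006 0.004 0 0 0;-0.011 -0.0007 0.011 0 0 0;-0.011 -0.0007 0.012 0 0 0;-0.011 -0.0007 0.012 0 0 0;-0.011 -0.0007 0.012 0 0 0;-0.011 -0.0007 0.012 0 0 0;-0.008 -0.0007 0.012 0 0 0;-0.008 0 0.012 0 0 0;-0.002 0 0.014 0 0 0;-0.001 0 0.014 0 0 0;0 0 0.014 0 0 0;0 0 0.014 0 0 0;0 0 0 0 0 0"}}

```text
clock: 28.55
tcp_pos: [0.5154, 0.0594, 0.1721]
orientation: [-1.491, -0.563, -0.468]
contact_force: [1.0, 1.0, -0.2]
grip_width: 0.0702
```

```bash
python3 - <<'E'
from h import *
state(0)
snap('wrist','25');f=snap('scene','25');snap('top','25')
a=cv2.imread('pics/scene_25.png'); cv2.imwrite('pics/scene_25c.png',cv2.resize(a[220:320,200:340],None,fx=5,fy=5,interpolation=cv2.INTER_CUBIC))
E
```

```text
[-0.1372  0.0594] [0.5154 0.0594 0.1721] [ 0.92  0.42 -1.41  2.4   1.67  0.58 -0.17] [ 1.   1.  -0.2] lean 37.9
turn to 0 [-0.037  0.66  -0.002]
```

View pics/wrist_25.png

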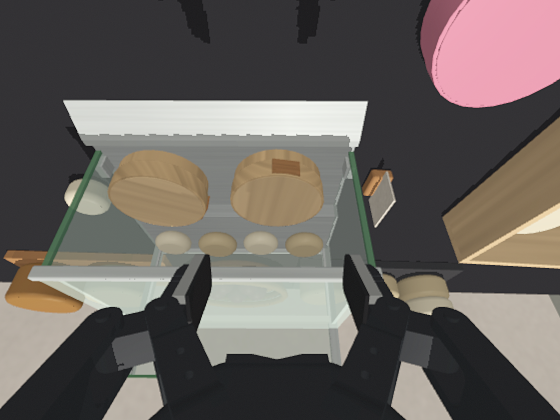

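View pics/scene_25.png

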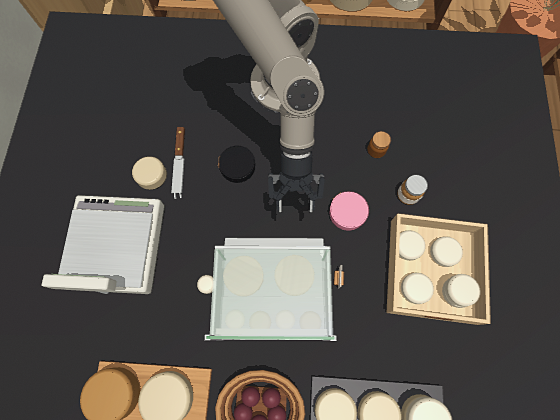

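View pics/scene_25c.png

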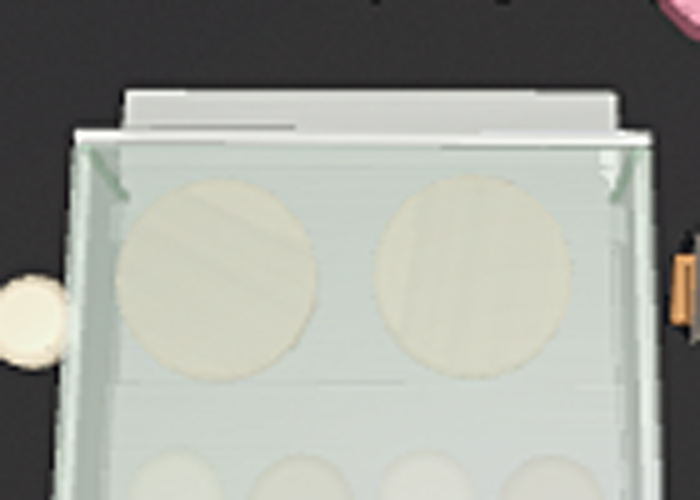

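View pics/top_25.png

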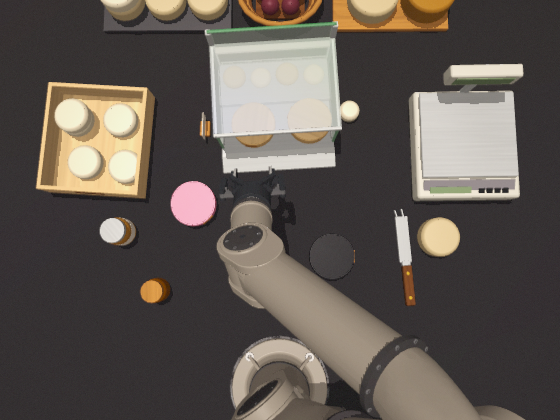

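```bash
python3 - <<'E'
from h import *
S=load('scene','25');T=load('top','25')
a=cv2.imread('pics/top_25.png'); cv2.imwrite('pics/top_25c.png',cv2.resize(a[90:160,210:350],None,fx=5,fy=5,interpolation=cv2.INTER_CUBIC))
for n,u,v in(('old',217,280),('new',473,277)): print(n,C(onz(S,u/5+200,v/5+220,.042)))
# scene bias check: pane feet / deck edges vs the model
for n,p in(('shelf fl',(*W(-.053,-.148),.154)),('shelf fr',(*W(-.053,.148),.154)),('lip foot L',(*W(-.1105,-.145),0)),('lip foot R',(*W(-.1105,.145),0)),('old -84 rim',(*W(.004,-.14),.042))):
    u,v=proj(S,p); print(n,((u-200)*5).round(),((v-220)*5).round())
E
```

```text
old [ 0.00765378 -0.08183346]
new [0.00550003 0.06063588]
shelf fl 72.0 129.0
shelf fr 648.0 130.0
lip foot L 124.0 91.0
lip foot R 613.0 92.0
old -84 rim 113.0 273.0
```

View pics/top_25c.png

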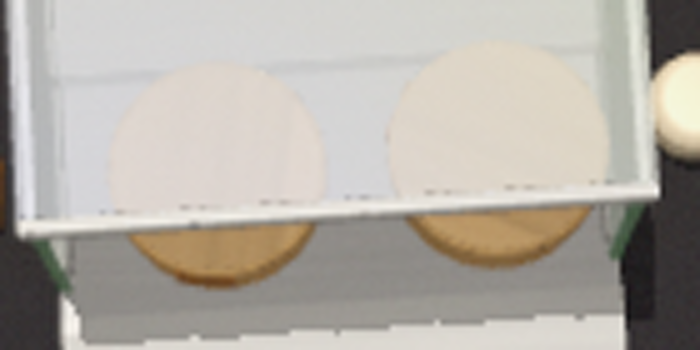

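```bash
python3 - <<'E'
from bench import r
print(r.hand_in(), r.get_obs()['clock'])
E
```

```text
the job is handed in; nothing more can be done
the job is handed in; nothing more can be done
```

The restock is done as asked and handed in, with the clock at about 28.7 s of the 59 s allowed. No verdict came back.

**Old box:** While the new box was still on the counter, I slid the old box along the deck to the right end pane, the end nearest the scale. The push force rose to 8.8 N with the tool no longer advancing, so I took that as contact with the pane.

**New box:** I slid the new box sideways on the counter. I then pushed it up the bevel with the open fingers and the tool leaned back. It dropped in behind the lip beside the old box.

**Last checks:**
- **Positions:** the scene camera puts the old box at case (x +8, y −82) mm and the new box at (+6, +61) mm. That view reads about 2–3 mm high in both directions, so the old box's true y is close to the −84 mm expected at the pane.
- **Old box fit:** its rim read about 1.5 mm short of the pane, within the camera's error, and it did not move after the tool backed off.
- **New box fit:** the top and wrist views show both boxes lying flat behind the lip.
- **Surroundings:** the look-alikes, the bystanders and the glass shelf appear undisturbed, and the robot ended clear of everything.

The one disagreement was the calibration: the top and scene views differed by about 4 mm, so I averaged them.

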